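# Slide an oil bottle into the bench press and drive its stopper home

### The job

The stopper of the green glass oil bottle in front of the red bench press still stands proud of its neck. With the fingertips, push the bottle low on its body so that it slides upright along the counter, all the way home into the horseshoe foot of the press, then push the press lever all the way down to drive the stopper fully in, and let the lever come back up. The glass is only to be pushed, gently, never squeezed in the gripper, lifted or tipped; the stopper is pressed by the press and not by hand, and the finished bottle, the jar and the tin stay where they are.

Things in the scene. Friction and masses are not known exactly. Their poses are not given: they have to be found in the camera images.
- oil_bottle: the bottle to be stoppered: green glass, white label, loose, 0.27 to 0.45 kg. Body 50 mm across from the counter up to 98 mm, then a shoulder to a 24 to 29 mm neck, mouth at 150 mm; dark wooden stopper head 27 mm across, top at 170 mm. Origin: centre of the underside, z up. Friction on the counter about 0.6: pushed above some 40 mm it tips, at 20 to 35 mm it slides
- stopper (a joint): how far the stopper has been driven into the neck of oil_bottle, m: 0 to 0.0015 at the start (about 9 mm of cork showing), 0.008 to 0.010 when its head sits on the mouth. It is tight (about 15 N) and stays where it is pressed
- press_seat (a point): middle of the horseshoe foot of the red bench press (fixed), at counter level under the ram, where the bottle belongs. x points from the open front to the closed back (the way in). The foot is a U 14 mm high without a floor: inner radius 27 mm round this point, straight sides 54 mm apart to 14 mm in front of it, then prongs flaring to a mouth some 85 mm wide 40 mm in front
- ram_pad (a point): centre of the underside of the ram's white round pad (28 mm across), straight above press_seat, at z = 175 mm with the lever up, 14 mm lower with it down. The press head above it spans z = 191 to 253 mm, 12 mm to the front of the pad's axis and 25 mm to each side; the column is behind (62 to 98 mm)
- lever_knob (a point): centre of the black ball knob (28 mm across) on the press lever, a 12 mm steel bar. In the axes of press_seat it moves in the vertical plane y = -90 mm, 120 mm from a level pivot at x = +23, z = 222 mm. Lever up: x = -54, z = 314 mm (50 degrees above level, towards the front); down: x = -96, z = 209 mm (6 degrees below). Pushed down from above
- press_lever (a joint): lever angle, rad: 0 up at rest, 0.98 all the way down (its stop). A spring brings it back up when let go. It drives the ram by rack and pinion, 14 mm a rad: the pad meets the stopper of a seated bottle at 0.3 to 0.4 rad and has it fully in at the stop. It takes 4 to 10 N at the knob over the stroke
- done_bottle: a finished bottle of the same kind, its stopper fully in (162 mm high, 50 mm across), loose, behind the press; origin: centre of its underside. To be left alone. A second finished bottle behind it is fixed
- jar_1: glass jar with a yellow lid, 66 mm across, 90 mm high, loose, to the right of the press; origin: centre of its underside. To be left alone
- tin_2: low round tin, 86 mm across, 40 mm high, loose, to the right of the work; origin: centre of its underside. To be left alone
Not all that is in view belongs to the job. Leave any blue, orange or yellow look-alike of the oil_bottle alone.

How it is judged:
By the outcome, as a careful person would: the job done as asked, in the order asked, and still so for the second after the job is handed in, with the robot touching nothing.
It also fails if it takes over 67 s, if anything falls off the work surface, if the arm or the gripper's body presses on something with over 40 N, if the wrist force passes 120 N, or if a joint passes its speed limit or range.

### The arm

A 6-joint arm with a two-finger parallel gripper is mounted at the origin on a cart in front of the work surface, level with it; the furniture and walls round the work are solid. World frame = base frame: x ahead of the robot, y to its left, z up, the work surface at z = 0. Lengths are in m, angles in rad, forces in N, time in s.
With the tool pointing down it reaches from about 0.325 to 0.775 m from the base axis. Payload 5.5 kg.
Tool frame: the origin (TCP) lies on the centre line of the jaws, within the pads' length; the fingertips stand ahead of it and the grasp point (between the pads) is the TCP (env.tip_extent is the z of the fingertips in the tool frame, in m); z points along the fingers, y is the line along which they close (so a half turn about z gives the same grasp; the last joint's range is limited). The gripper opens to 85 mm and grips with 20 to 120 N. Pads are 22 mm wide; open, the fingers measure 114 mm over their backs; the gripper's body (76 mm by 85 mm) begins 54 mm behind the grasp point. The pads swing forward as they close: fully open they stand 13 mm farther back than shut.
Start: joints at [1.196, 0.091, 1.231, -0, 1.82, -0.057], TCP at [0.187, 0.57, 0.25] pointing down, gripper open.
Joint ranges: [-2.87, 2.87], [-0.86, 2.18], [0.17, 2.46], [-1.51, 4.65], [0.06, 2.69], [-2.65, 2.65]. Speed limits (rad/s): [2.57, 2.57, 3.01, 3.14, 3.14, 3.14].

### API

Orientations are given as [roll, pitch, yaw] about the fixed x, y, z axes, in that order (R = Rz(yaw) Ry(pitch) Rx(roll)).
In Python, from workcell import sensors, vision, order, env gives the robot as it stands.
- The arm moves only by the shell command python3 -m handwheel 'ROWS'. ROWS is a JSON object whose key "offsets" holds a list of rows, 1 to 5 of them, each of 5 numbers: the finger opening in m, then dx, dy, dz in m, then a turn about the tool's z in rad; each row shifts and turns the commanded pose from where the row before left it, along the tool's axes as they then stand; what a row does not reach is not made up. A row lasts 1/10 s, in which the tool goes at most 0.05 m and 0.15 rad, less where a joint would pass 70% of its speed; a pose out of reach is approached as far as the arm can. The fingers move at their own pace and stop on an object; the grip force is fixed at half the most. Time passes only in rows, so rows that do not move let the fingers close. It prints the time, the measured TCP pose, the force, the opening and the grip force at its end. Input that does not fit is refused with a message, and nothing moves.
- sensors.sense(): the state, without advancing time (a new reading comes with each control period).
- vision.capture(name): name is "scene" or "top" or "wrist"; returns a dict with "img" (400x640x3 uint8, red, green, blue), "range_z" (400x640 float32, m along the optical axis (not along the pixel's ray), 0 where there is no reading), "vfov" (degrees; the focal length in pixels is half the picture's height over the tangent of half this angle, whatever the lens; pixels are square), "cx", "cy" (the principal point, pixels), "cam_to_world" (4x4, takes a point from camera to world coordinates). Camera axes: x right, y down, z forward; pixel columns grow to the right and rows downward; lengths in m; the calibration is good to about 2 mm. A picture is of the moment at which its call begins.
- order.close_job(): hands the job in; it is judged then, once.
The state is a dict: "time_s": time; "joints": joint angles; "qvel": joint speeds; "joint_efforts": joint torques, N m; "ee_pos": TCP position; "tcp_rot": TCP orientation; "wrist_force": force on the tool from outside, world axes, zero at the start; "torque": the same for the moment, N m; "width": finger opening in m; "grasp_force": force on a finger pad.
Only numpy, scipy, OpenCV 4.12 (cv2) and the standard library are available. Lean on these libraries where they do the work, as an engineer would, in place of code of your own. Each camera call takes 0.05 s, during which the arm holds its last target. There are 200 camera calls.

## Working session

There is one attempt and no reset: what is moved stays moved. The work goes in short steps, Python scripts to look and compute and a shell command to move; the robot and the scene stay as the last step left them, time stands still between calls to the robot, and variables do not carry over. Pictures are saved under pics/ and viewed, at most 13 in all, crops included, and the job is handed in when it is done.

```bash
mkdir -p pics; cat > h.py <<'E'
import numpy as np, cv2
from workcell import sensors, vision, order, env
def cap(n,tag):
    c=vision.capture(n); np.savez('cap_%s.npz'%tag,**{k:np.asarray(v) for k,v in c.items()})
    cv2.imwrite('pics/%s.png'%tag,c['img'][...,::-1]); return c
def cloud(c):
    h,w=c['range_z'].shape; f=h/2/np.tan(np.radians(float(c['vfov']))/2)
    u,v=np.meshgrid(np.arange(w),np.arange(h)); z=c['range_z']
    p=np.stack([(u-c['cx'])/f*z,(v-c['cy'])/f*z,z,np.ones_like(z)],-1)
    return (p@np.asarray(c['cam_to_world']).T)[...,:3]
E
python3 - <<'E'
from h import *
a=cap('scene','s1');b=cap('top','t1')
cv2.imwrite('pics/st1.png',cv2.resize(np.vstack([a['img'],b['img']])[...,::-1],None,fx=.75,fy=.75,interpolation=cv2.INTER_AREA))
for c in(a,b):print(c['vfov'],c['cx'],c['cy'],np.round(c['cam_to_world'],3).tolist())
print(env.tip_extent,sensors.sense())
E
```

```text
42.10528467451118 321.52209271980314 198.82272671824455 [[0.518, -0.544, 0.66, -0.41], [-0.855, -0.349, 0.384, -0.712], [0.021, -0.763, -0.646, 1.215], [0.0, 0.0, 0.0, 1.0]]
45.05061255154505 318.3172734229396 196.83992472333122 [[-0.114, -0.968, 0.223, 0.372], [-0.993, 0.111, -0.027, -0.107], [0.001, -0.225, -0.974, 1.276], [0.0, 0.0, 0.0, 1.0]]
0.019 {'time_s': 0.1, 'joints': array([ 1.19630754e+00,  9.18149141e-02,  1.23177797e+00, -1.95217459e-06,
        1.81980906e+00, -5.66985047e-02]), 'qvel': array([-0.00127893, -0.00024525, -0.0026231 ,  0.00025772, -0.00138103,
        0.0008372 ]), 'joint_efforts': array([ 2.06100020e-03, -4.60220611e+01, -4.19216537e+01, -1.16984957e-04,
        1.05930815e-02,  3.58670192e-06]), 'ee_pos': array([0.18740075, 0.56974881, 0.24923809]), 'tcp_rot': array([-3.13978617e+00, -1.00639026e-04,  2.82380180e+00]), 'wrist_force': array([-0.07083229, -0.72440253, -0.41268655]), 'torque': array([0.02225634, 0.01142397, 0.0560082 ]), 'grasp_force': 0.0, 'width': 0.08543561424136469}
```

View pics/st1.png

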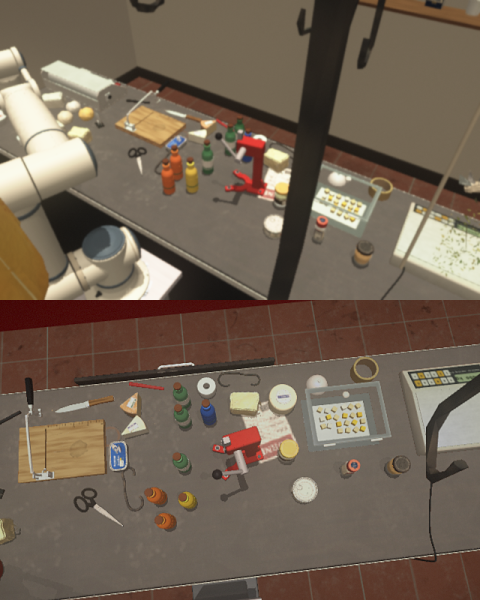

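```bash
python3 - <<'E'
from h import *
L=lambda t:dict(np.load('cap_%s.npz'%t))
a=L('s1');b=L('t1')
A=cv2.resize(a['img'][140:320,200:440],None,fx=2.5,fy=2.5,interpolation=cv2.INTER_CUBIC)
B=cv2.resize(b['img'][90:290,190:430],None,fx=2.5,fy=2.5,interpolation=cv2.INTER_CUBIC)[:500]
cv2.imwrite('pics/cropA.png',A[...,::-1]);cv2.imwrite('pics/cropB.png',B[...,::-1])
for n,c in(('s',a),('t',b)):
    P=cloud(c); hsv=cv2.cvtColor(c['img'],cv2.COLOR_RGB2HSV)
    for nm,lo,hi in(('green',(60,60,20),(95,255,255)),('red',(0,190,90),(4,255,255)),('red2',(174,190,90),(180,255,255))):
        m=cv2.inRange(hsv,lo,hi); k,l,s,cen=cv2.connectedComponentsWithStats(m)
        for i in range(1,k):
            if s[i,4]>60:
                q=P[(l==i)&(c['range_z']>0)]; print(n,nm,s[i].tolist(),cen[i].round(),np.percentile(q,[2,50,98],axis=0).round(3).tolist() if len(q) else None)
E
```

```text
s red [317, 183, 36, 16, 320] [336. 190.] [[0.603, -0.201, 0.245], [0.625, -0.156, 0.254], [0.651, -0.11, 0.258]]
s red [309, 232, 37, 26, 266] [328. 246.] [[0.576, -0.2, 0.009], [0.624, -0.138, 0.015], [0.666, -0.08, 0.022]]
```

View pics/cropA.png

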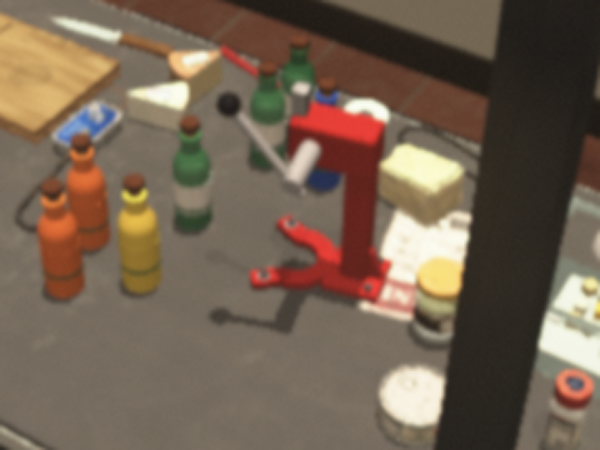

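View pics/cropB.png

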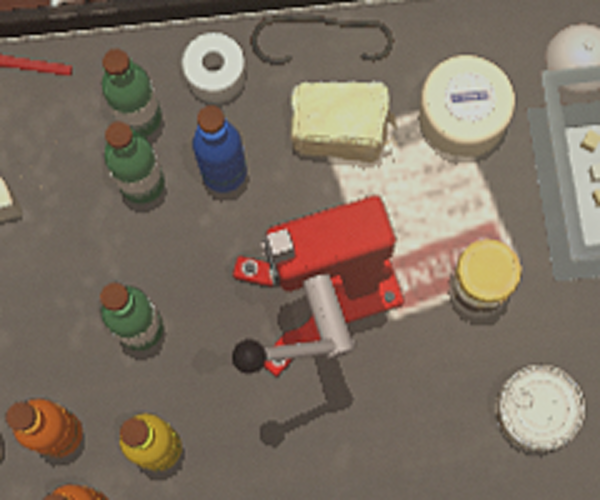

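In the crops, the green bottles are at crop B (130,315), (135,165) and (130,95). The front one stands before the open mouth of the horseshoe and looks like the target, which I check by its height. The two behind it are the finished ones, and the blue, orange and yellow bottles are decoys. The knob is at B (249,356), and the prong ends are at B (250,268) and (278,362).

```bash
python3 - <<'E'
from h import *
L=lambda t:dict(np.load('cap_%s.npz'%t))
S={'s':L('s1'),'t':L('t1')}
def ray(c,u,v,z):
    f=200/np.tan(np.radians(float(c['vfov']))/2);T=c['cam_to_world'];d=T[:3,:3]@[(u-c['cx'])/f,(v-c['cy'])/f,1];o=T[:3,3];return (o+d*(z-o[2])/d[2])[:2].round(4)
heads=[];feet=[]
for n,c in S.items():
    P=cloud(c);ok=c['range_z']>0; h=cv2.cvtColor(c['img'],cv2.COLOR_RGB2HSV).astype(int); 
    red=((h[...,0]<6)|(h[...,0]>172))&(h[...,1]>140)&(h[...,2]>60)&ok
    box=(abs(P[...,0]-.62)<.13)&(abs(P[...,1]+.15)<.16)
    hd=red&box&(P[...,2]>.235); ft=red&box&(P[...,2]>.004)&(P[...,2]<.024)
    for nm,m in(('head',hd),('foot',ft)):
        q=P[m]; r=cv2.minAreaRect(q[:,:2].astype(np.float32)*1000);print(n,nm,len(q),np.percentile(q,[1,50,99],axis=0).round(3).tolist(),r)
    np.save('ft_%s.npy'%n,P[ft]);np.save('hd_%s.npy'%n,P[hd])
    # knob
    kb=(h[...,2]<60)&ok&(P[...,2]>.25)&(abs(P[...,0]-.55)<.15)&(abs(P[...,1]+.06)<.12)
    k,l,s,cen=cv2.connectedComponentsWithStats(kb.astype(np.uint8))
    for i in range(1,k):
        if s[i,4]>25: print(n,'knob',s[i],cen[i].round(1),P[l==i].mean(0).round(3),'ray',ray(c,*cen[i],.314))
    # stopper tops
    br=(h[...,0]<14)&(h[...,1]>70)&(h[...,2]<150)&ok&(P[...,2]>.14)&(P[...,2]<.20)&(abs(P[...,0]-.6)<.25)&(abs(P[...,1])<.25)&~red
    k,l,s,cen=cv2.connectedComponentsWithStats(br.astype(np.uint8))
    for i in range(1,k):
        if s[i,4]>25:
            q=P[l==i];t=q[q[:,2]>np.percentile(q[:,2],95)-.006]; print(n,'stop',s[i],cen[i].round(1),t.mean(0).round(4),'zmax',np.percentile(q[:,2],95).round(4))
    for nm,bx in(('jar',(22,6)),('tin',(0,0))):pass
    lo=(P[...,2]>.03)&(P[...,2]<.1)&ok&(P[...,1]<-.19)&(P[...,1]>-.36)&(P[...,0]<.65)&(P[...,0]>.4)&~red
    k,l,s,cen=cv2.connectedComponentsWithStats(lo.astype(np.uint8))
    for i in range(1,k):
        if s[i,4]>100: print(n,'obj',s[i],np.percentile(P[l==i],[2,50,98],axis=0).round(3).tolist())
E
```

```text
s head 486 [[0.601, -0.202, 0.236], [0.623, -0.154, 0.253], [0.658, -0.102, 0.259]] ((633.093994140625, -148.7469940185547), (52.65133285522461, 106.68829345703125), 10.155335426330566)
s foot 621 [[0.558, -0.222, 0.005], [0.622, -0.138, 0.015], [0.675, -0.056, 0.023]] ((627.4149780273438, -140.1717987060547), (125.34734344482422, 164.37306213378906), 11.486246109008789)
s knob [287 178   9   8  55] [291.  181.6] [ 0.52  -0.072  0.321] ray [ 0.5278 -0.0666]
s stop [303 164   8   6  40] [306.5 166.6] [0.78   0.0411 0.1659] zmax 0.1686
s stop [327 170   8   8  47] [330.5 173.2] [ 0.7848 -0.0481  0.1732] zmax 0.1763
s stop [272 186   8   7  42] [275.6 188.6] [0.6187 0.0568 0.1727] zmax 0.1753
s stop [229 193   8   9  49] [232.1 197.2] [0.5159 0.1493 0.1726] zmax 0.1752
s stop [249 209   9   8  52] [253.1 212.1] [0.4915 0.0491 0.173 ] zmax 0.1752
s stop [216 211  10  10  68] [220.4 215.1] [0.4316 0.1255 0.1732] zmax 0.1756
s obj [365 243  20  29 433] [[0.592, -0.333, 0.033], [0.605, -0.309, 0.088], [0.647, -0.28, 0.097]]
s obj [352 286  25  25 399] [[0.444, -0.359, 0.032], [0.486, -0.337
[... 461 characters left out ...]
0.324] ray [ 0.5267 -0.0663]
t stop [269 132  11  11  94] [273.9 137. ] [ 0.7856 -0.0477  0.1725] zmax 0.1756
t stop [232 138  11  11  91] [236.9 143.3] [0.783  0.0438 0.1623] zmax 0.1656
t stop [230 203  11  11  97] [235.2 208. ] [0.6213 0.0585 0.1718] zmax 0.1747
t stop [193 251  11  11 107] [197.9 255.9] [0.5191 0.1519 0.1718] zmax 0.1749
t stop [238 257  11  11  94] [243.1 262.3] [0.4925 0.0501 0.172 ] zmax 0.1747
t stop [206 287  12  12 109] [211.2 292.7] [0.4332 0.1271 0.1716] zmax 0.1742
t obj [371 187  28  27 565] [[0.593, -0.336, 0.034], [0.618, -0.305, 0.09], [0.648, -0.277, 0.095]]
t obj [390 236  24  34 589] [[0.446, -0.359, 0.032], [0.485, -0.337, 0.038], [0.525, -0.309, 0.044]]
```

The target is the green bottle at top px (235,208). Its top is about 172 mm high, against about 163 mm for the finished one, and it stands before the mouth of the foot. It sits at about (0.620, 0.058). I'll refine the press axis and check the approach corridor.

```bash
ls; python3 - <<'E'
from h import *
L=lambda t:dict(np.load('cap_%s.npz'%t))
H=[np.load('hd_%s.npy'%n) for n in 'st'];F=[np.load('ft_%s.npy'%n) for n in 'st']
for H0,F0 in zip(H,F):
  for nm,q in(('H',H0),('F',F0)):
    if nm=='H': q=q[(abs(q[:,2]-.254)<.004)]
    best=[]
    for a in np.arange(.1,.32,.01):
        x=q[:,0]*np.sin(a)-q[:,1]*np.cos(a);y=q[:,0]*np.cos(a)+q[:,1]*np.sin(a)
        X=np.percentile(x,[2,98]);Y=np.percentile(y,[2,98]);best.append(((X[1]-X[0])*(Y[1]-Y[0]),a,X,Y))
    b=min(best,key=lambda t:t[0]);print(nm,len(q),b[1].round(3),b[2].round(4),b[3].round(4))
a=.2
for s in((.6255,-.104),):
    print('seat xy in axes',s[0]*np.sin(a)-s[1]*np.cos(a),s[0]*np.cos(a)+s[1]*np.sin(a))
c=L('t1');P=cloud(c).reshape(-1,3)
P=P[(c['range_z'].ravel()>0)]
for x0 in np.arange(.1,.8,.05):
    print(round(x0,2),[int(1000*np.percentile(P[(abs(P[:,0]-x0-.025)<.025)&(abs(P[:,1]-y0-.025)<.025),2],99)) if ((abs(P[:,0]-x0-.025)<.025)&(abs(P[:,1]-y0-.025)<.025)).sum()>5 else None for y0 in np.arange(.05,.7,.05)])
E
```

```text
cap_s1.npz
cap_t1.npz
ft_s.npy
ft_t.npy
h.py
hd_s.npy
hd_t.npy
pics
H 321 0.19 [0.2191 0.3157] [0.5687 0.6154]
F 621 0.29 [0.2364 0.3927] [0.5127 0.6199]
H 840 0.21 [0.2281 0.3254] [0.5676 0.6127]
F 474 0.27 [0.2244 0.38  ] [0.5164 0.6367]
seat xy in axes 0.2261945905077999 0.5923700340370103
0.1 [-352, -378, -805, -909, -910, -908, -911, -905, -907, -909, -911, -909, -908]
0.15 [None, None, None, None, None, None, None, None, None, None, None, None, None]
0.2 [6, 6, 7, 6, 5, 6, 6, 6, 6, 7, 6, 5, 6]
0.25 [5, 6, 6, 6, 6, 5, 6, 6, 6, 6, 7, 6, 6]
0.3 [7, 6, 5, 6, 7, 6, 8, 6, 6, 6, 6, 6, 20]
0.35 [5, 6, 6, 5, 6, 6, 6, 6, 6, 7, 6, 7, 14]
0.4 [6, 174, 7, 6, 8, 7, 6, 5, 7, 7, 6, 8, 61]
0.45 [173, 117, 111, 12, 10, 11, 8, 6, 6, 7, 7, 34, 62]
0.5 [172, 173, 176, 11, 11, 8, 13, 13, 6, 7, 7, 6, 51]
0.55 [106, 6, 7, 6, 11, 6, 14, 13, 6, 6, 6, 7, 20]
0.6 [175, 6, 6, 10, 29, 37, 38, 38, 38, 126, 67, 37, 13]
0.65 [6, 7, 7, 7, 30, 37, 39, 38, 38, 135, 38, 38, 6]
0.7 [7, 6, 8, 6, 38, 37, 39, 40, 38, 146, 38, 38, 6]
0.75 [163, 7, 51, 52, 47, 38, 39, 39, 39, 154, 38, 39, 6]
```

```bash
python3 -m handwheel '{"offsets":[[0.085, 0, 0, 0, -0.12], [0.085, 0, 0, 0, -0.12], [0.085, 0, 0, 0, -0.112], [0.085, -0.028, -0.028, 0, 0], [0.085, -0.028, -0.028, 0, 0]]}'; python3 -m handwheel '{"offsets":[[0.085, -0.028, -0.028, 0, 0], [0.085, -0.028, -0.028, 0, 0], [0.085, -0.028, -0.028, 0, 0], [0.085, -0.028, -0.028, 0, 0], [0.085, -0.028, -0.028, 0, 0]]}'; python3 -m handwheel '{"offsets":[[0.085, -0.028, -0.028, 0, 0], [0.085, -0.028, -0.028, 0, 0], [0.085, -0.028, -0.028, 0, 0], [0.085, -0.028, -0.028, 0, 0], [0.085, 0, 0, 0, 0]]}'
```

```text
time_s: 0.6
ee_pos: [0.2452, 0.5155, 0.2492]
tcp_rot: [-3.14, -0.001, -3.105]
wrist_force: [0.7, 0.2, 0.6]
width: 0.0849
grasp_force: 0.0
time_s: 1.1
ee_pos: [0.3909, 0.3795, 0.2498]
tcp_rot: [-3.141, -0.001, -3.107]
wrist_force: [-0.1, 0.9, 0.9]
width: 0.0849
grasp_force: 0.0
time_s: 1.6
ee_pos: [0.5084, 0.2691, 0.2489]
tcp_rot: [-3.139, -0.001, -3.113]
wrist_force: [-0.7, 0.6, -0.1]
width: 0.0853
grasp_force: 0.0
```

```bash
python3 -m handwheel '{"offsets":[[0.085, -0.026, -0.028, 0, 0], [0.085, -0.026, -0.028, 0, 0], [0.085, -0.026, -0.028, 0, 0], [0.085, -0.026, -0.028, 0, 0], [0.085, 0, 0, 0, 0]]}'; python3 -m handwheel '{"offsets":[[0.085, 0, 0, 0.04, 0], [0.085, 0, 0, 0.04, 0], [0.085, 0, 0, 0.03, 0], [0.085, 0, 0, 0.03, 0], [0.085, 0, 0, 0, 0]]}'
python3 - <<'E'
from h import *
a=cap('scene','s2');cap('wrist','w2');b=cap('top','t2')
s=sensors.sense();e=s['ee_pos'];print(e)
A=cv2.resize(a['img'][80:300,140:380],None,fx=2.5,fy=2.5,interpolation=cv2.INTER_CUBIC);cv2.imwrite('pics/c2.png',A[...,::-1])
for c in(a,b):
    P=cloud(c)[c['range_z']>0]; 
    for z in np.arange(.01,.3,.02):
        q=P[(abs(P[:,2]-z)<.01)&(abs(P[:,0]-e[0])<.06)&(abs(P[:,1]-e[1])<.075)]
        if len(q)>4: print(round(z,2),len(q),(q.min(0)-e)[:2].round(3),(q.max(0)-e)[:2].round(3))
E
```

```text
time_s: 2.1
ee_pos: [0.6154, 0.1612, 0.2484]
tcp_rot: [-3.14, -0.002, -3.112]
wrist_force: [-0.9, 0.0, -1.1]
width: 0.0848
grasp_force: 0.0
time_s: 2.6
ee_pos: [0.6101, 0.1648, 0.104]
tcp_rot: [-3.14, -0.01, -3.107]
wrist_force: [-0.5, 0.2, -0.6]
width: 0.085
grasp_force: 0.0
[0.61387147 0.16506017 0.11207737]
0.01 337 [-0.058 -0.075] [0.06  0.074]
0.11 45 [-0.018 -0.056] [0.011 0.056]
0.13 61 [-0.017 -0.058] [0.005 0.056]
0.15 111 [-0.019 -0.074] [0.012 0.072]
0.17 159 [-0.025 -0.074] [0.014 0.071]
0.19 176 [-0.025 -0.073] [0.014 0.07 ]
0.21 95 [-0.039 -0.069] [0.009 0.066]
0.23 128 [-0.043 -0.041] [0.018 0.031]
0.25 145 [-0.042 -0.04 ] [0.021 0.029]
0.27 91 [-0.042 -0.038] [0.019 0.024]
0.29 124 [-0.044 -0.043] [0.024 0.008]
0.01 881 [-0.06  -0.075] [0.06  0.075]
0.11 8 [-0.013 -0.054] [-0.005  0.048]
0.13 11 [-0.013 -0.056] [-0.005  0.048]
0.15 39 [-0.016 -0.073] [0.011 0.072]
0.17 104 [-0.017 -0.073] [0.018 0.072]
0.19 84 [-0.018 -0.072] [0.013 0.07 ]
0.21 163 [-0.016 -0.069] [0.014 0.068]
0.23 50 [-0.038 -0.038] [0.015 0.019]
0.25 61 [-0.039 -0.037] [0.018 0.021]
0.27 35 [-0.038 -0.037] [0.012 0.007]
0.29 53 [-0.04  -0.039] [0.013 0.025]
```

View pics/c2.png

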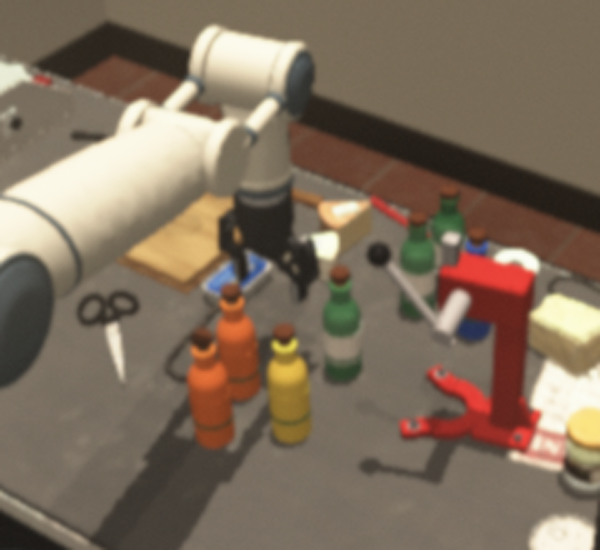

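The picture shows the hand behind the bottle, on the side away from the press. Its elbows (c2 px (300,260)) stand out beyond the fingertips, so I need a finer profile of the hand before choosing the pushing face.

```bash
python3 - <<'E'
from h import *
L=lambda t:dict(np.load('cap_%s.npz'%t))
a=L('s2');w=L('w2');b=L('t2')
e=sensors.sense()['ee_pos'];yaw=-3.107
T=w['cam_to_world'];print('wristcam',(T[:3,3]-e).round(3),w['vfov'])
R=np.array([[np.cos(yaw),np.sin(yaw)],[np.sin(yaw),-np.cos(yaw)]]) # columns tool x,y
for n,c in(('s',a),('w',w),('t',b)):
    P=cloud(c)[c['range_z']>0];Q=np.c_[(P[:,:2]-e[:2])@R,e[2]-P[:,2]]
    for z in np.arange(.02,-.13,-.01):
        q=Q[(abs(Q[:,2]-z)<.005)&(abs(Q[:,0])<.06)&(abs(Q[:,1])<.08)]
        if len(q)>4:
            m=lambda s:np.percentile(s,[3,97]).round(3).tolist() if len(s)>4 else None
            print(n,round(z,2),len(q),'x',m(q[:,0]),'y-',m(q[q[:,1]<0][:,1]),'y+',m(q[q[:,1]>0][:,1]))
W=cv2.resize(w['img'],None,fx=.9,fy=.9)[...,::-1];A=cv2.resize(a['img'][155:225,215:285],(400,400),interpolation=cv2.INTER_CUBIC)[...,::-1]
B=cv2.resize(b['img'][150:240,160:250],(400,400),interpolation=cv2.INTER_CUBIC)[...,::-1]
W=cv2.resize(W,(400,250));cv2.imwrite('pics/c3.png',np.hstack([cv2.copyMakeBorder(W,0,150,0,0,0),A]))
E
```

```text
wristcam [-0.084 -0.003  0.119] 62.3012082425393
s 0.01 10 x [-0.007, 0.013] y- None y+ [0.043, 0.045]
s 0.0 29 x [-0.008, 0.015] y- [-0.055, -0.04] y+ [0.04, 0.053]
s -0.01 30 x [-0.004, 0.015] y- [-0.056, -0.046] y+ [0.038, 0.054]
s -0.02 34 x [0.0, 0.014] y- [-0.056, -0.04] y+ [0.041, 0.055]
s -0.03 21 x [-0.0, 0.016] y- [-0.064, -0.039] y+ [0.043, 0.067]
s -0.04 74 x [-0.007, 0.017] y- [-0.073, -0.037] y+ [0.041, 0.072]
s -0.05 75 x [-0.012, 0.018] y- [-0.072, -0.006] y+ [0.005, 0.071]
s -0.06 81 x [-0.008, 0.022] y- [-0.072, -0.003] y+ [0.005, 0.069]
s -0.07 69 x [-0.008, 0.022] y- [-0.071, -0.011] y+ [0.002, 0.068]
s -0.08 105 x [-0.005, 0.023] y- [-0.071, -0.008] y+ [0.004, 0.069]
s -0.09 92 x [-0.007, 0.019] y- [-0.067, -0.016] y+ [0.038, 0.067]
s -0.1 15 x [-0.004, 0.035] y- [-0.054, -0.017] y+ None
s -0.11 58 x [-0.013, 0.04] y- [-0.039, -0.003] y+ [0.004, 0.022]
s -0.12 65 x [-0.008, 0.04] y- [-0.036, -0.003] y+ [0.001, 0.022]
w 0.01 411 x [-0.008, 0.013] y- [-0.048, -0.042] y+ [0.042, 0.048]
w 0.0 1409 x [-0.008, 0.013] y- [-0.055, -0.042] y+ [0.042, 0.055]
w -0.01 1795 x
[... 441 characters left out ...]
y+ [0.017, 0.031]
t 0.0 6 x [0.007, 0.011] y- [-0.053, -0.046] y+ None
t -0.02 8 x [0.007, 0.011] y- [-0.056, -0.043] y+ None
t -0.04 25 x [0.002, 0.013] y- [-0.072, -0.04] y+ [0.048, 0.07]
t -0.05 50 x [-0.008, 0.013] y- [-0.073, -0.044] y+ [0.049, 0.072]
t -0.06 59 x [-0.016, 0.017] y- [-0.071, -0.029] y+ [0.06, 0.067]
t -0.07 39 x [-0.009, 0.018] y- [-0.071, -0.024] y+ None
t -0.08 44 x [-0.009, 0.018] y- [-0.07, -0.022] y+ [0.055, 0.068]
t -0.09 78 x [-0.009, 0.013] y- [-0.068, -0.033] y+ [0.056, 0.068]
t -0.1 94 x [-0.01, 0.012] y- [-0.065, -0.036] y+ [0.058, 0.067]
t -0.11 14 x [-0.012, 0.038] y- [-0.037, -0.013] y+ None
t -0.12 30 x [-0.01, 0.038] y- [-0.037, -0.002] y+ [0.004, 0.018]
```

View pics/c3.png

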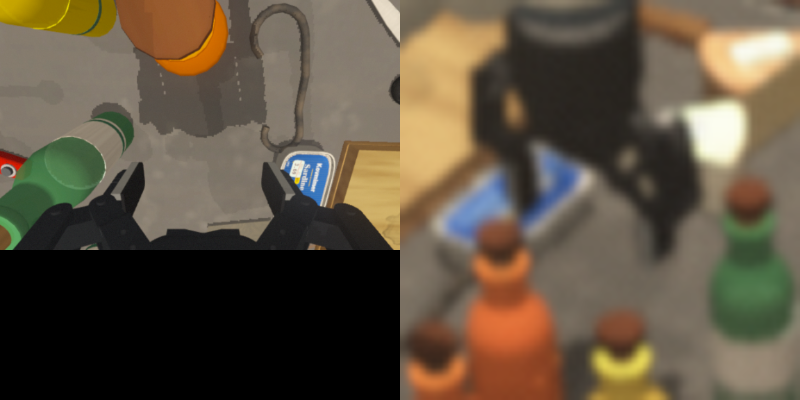

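The wrist view shows the fingertips at c3 px (130,185) and (275,185). The elbows flare out above them, and the bottle is at lower left (60,170). Next I'm mapping the side faces (tool x) of the finger against the elbow.

```bash
python3 - <<'E'
from h import *
L=lambda t:dict(np.load('cap_%s.npz'%t))
e=sensors.sense()['ee_pos'];yaw=-3.107
R=np.array([[np.cos(yaw),np.sin(yaw)],[np.sin(yaw),-np.cos(yaw)]])
w=L('w2');P=cloud(w)[w['range_z']>0];Q=np.c_[(P[:,:2]-e[:2])@R,e[2]-P[:,2]]
ys=np.arange(0,.08,.004)
print('y',(ys*1000).astype(int).tolist())
for z in np.arange(.016,-.08,-.004):
    r=[]
    for y in ys:
        q=Q[(abs(Q[:,2]-z)<.002)&(abs(abs(Q[:,1])-y-.002)<.002)&(abs(Q[:,0])<.06)]
        r.append(round(1000*float(np.percentile(q[:,0],97)),1) if len(q)>6 else '-')
    print(int(round(z*1000)),*r)
E
```

```text
y [0, 4, 8, 12, 16, 20, 24, 28, 32, 36, 40, 44, 48, 52, 56, 60, 64, 68, 72, 76]
16 - - - - - - - - - - - - - - - - - - - -
12 - - - - - - - - - - 9.7 - - - - - - - - -
8 - - - - - - - - - - 12.5 13.1 13.0 - - - - - - -
4 - - - - - - - - - - 13.3 13.7 13.5 9.3 - - - - - -
0 - - - - - - - - - - 13.4 13.6 13.3 9.6 - - - - - -
-4 - - - - - - - - - - 13.3 13.8 13.6 9.6 - - - - - -
-8 - - - - - - - - - - 13.2 13.6 13.4 9.7 - - - - - -
-12 - - - - - - - - - - 13.3 13.6 13.5 9.6 - - - - - -
-16 - - - - - - - - - - 13.2 13.6 13.5 9.5 - - - - - -
-20 - - - - - - - - - - 13.3 13.6 13.6 9.7 - - - - - -
-24 - - - - - - - - - - 13.3 13.4 13.3 10.0 - - - - - -
-28 - - - - - - - - - - 13.1 13.8 14.3 14.1 - - - - - -
-32 - - - - - - - - - - 14.4 14.8 16.0 14.8 13.1 9.6 9.2 - - -
-36 - - - - - - - - - - 14.5 15.7 16.0 15.1 10.0 13.9 14.5 14.7 13.9 -
-40 - - - - - - - - - 14.6 14.7 14.6 14.4 14.0 9.7 14.5 15.9 15.9 14.4 -
-44 - - - - - - - - - 14.8 14.7 14.7 14.5 9.3 9.1 14.2 15.7 15.7 14.4 -
-48 - 12.1 12.3 12.3 - - - 19.5 19.3 18.7 14.8 14.7 14.1 - - 14.6 14.7 14.7 14.4 -
-52 12.8 12.9 12.9 12.8 12.3 - 19.3 19.6 19.6 19.3 18.3 14.3 - - 13.8 14.6 14.6 14.6 14.2 -
-56 13.6 13.6 13.7 13.7 13.5 19.4 19.7 19.7 19.7 19.6 19.1 - - - 14.7 14.6 14.7 14.7 13.8 -
-60 13.9 14.0 13.8 13.8 19.0 19.6 19.6 19.6 19.6 19.6 - - - - 15.0 14.8 14.9 14.7 13.4 -
-64 - - - - 19.7 19.8 19.8 19.9 19.8 - - - - - - - - - - -
-68 - - - - - - - - - - - - - - - - - - - -
-72 - - - - - - - - - - - - - - - - - - - -
-76 - - - - - - - - - - - - - - - - - - - -
```

```bash
python3 - <<'E'
from h import *
L=lambda t:dict(np.load('cap_%s.npz'%t))
e=sensors.sense()['ee_pos'];print(e)
w=L('w2');P=cloud(w);b=L('t1');Pb=cloud(b)
for n,Q in(('w',P),('t',Pb)):
    m=(Q[...,0]>.57)&(Q[...,0]<.66)&(Q[...,1]>.185)&(Q[...,1]<.27)
    m&=(Q[...,2]<.05)
    q=Q[m]; base=np.median(q[:,2]);print(n,'counter',base.round(4))
    for y in np.arange(.185,.265,.01):
        s=q[abs(q[:,1]-y-.005)<.005]
        print(round(y,3),[int(1000*(np.percentile(t,97)-base)) if len(t)>3 else None for t in (s[abs(s[:,0]-x-.005)<.005][:,2] for x in np.arange(.57,.66,.01))])
# arm clearance: hand/wrist radius above TCP
for n,e2 in(('s2',e),('t2',e)):
    Q=cloud(L(n))[L(n)['range_z']>0]-e; rad=e[:2]/np.hypot(*e[:2]);r=Q[:,:2]@rad;l=Q[:,:2]@[-rad[1],rad[0]]
    for z in np.arange(.12,.5,.04):
        s=(abs(Q[:,2]-z)<.02)&(abs(l)<.12)&(r>-.3)&(r<.15)
        if s.sum()>5:print(n,round(z,2),'radial',np.percentile(r[s],[2,98]).round(3),'lat',np.percentile(l[s],[2,98]).round(3))
E
```

```text
[0.61387147 0.16506017 0.11207737]
w counter 0.0
0.185 [1, 1, 0, 1, 1, 1, 1, 1, 1, None]
0.195 [1, 1, 0, 0, 1, 0, 0, 0, 1, None]
0.205 [1, 0, 1, 1, 1, 0, 1, 1, 1, None]
0.215 [1, 1, 1, 0, 1, 1, 1, 0, 0, None]
0.225 [1, 0, 1, 1, 7, 4, 1, 0, 1, None]
0.235 [1, 0, 0, 7, 8, 8, 7, 1, 1, None]
0.245 [1, 1, 1, 1, 1, 4, 8, 25, 24, None]
0.255 [1, 1, 0, 0, 1, 1, 25, 25, 23, None]
0.265 [7, 7, 5, 1, 0, 26, 24, 24, 23, None]
t counter 0.0013
0.185 [3, 2, 4, 1, 3, 4, 3, 2, 3, None]
0.195 [6, 4, 5, 2, 3, 4, 3, 3, 1, None]
0.205 [2, 4, 3, 5, 2, 2, 3, 2, 5, None]
0.215 [5, 3, 5, 2, 4, 1, 2, 4, 3, None]
0.225 [3, 2, 2, 1, 5, 1, 5, 4, 3, None]
0.235 [4, 4, 3, 7, 8, 9, 8, 3, 3, None]
0.245 [3, 6, 3, 6, 3, 3, 13, 1, 26, None]
0.255 [3, 5, 3, 3, 3, 4, 25, 27, 25, None]
0.265 [6, 6, 6, 4, 2, 23, 25, 26, 25, None]
s2 0.12 radial [-0.042  0.003] lat [-0.037  0.029]
s2 0.16 radial [-0.042  0.007] lat [-0.037  0.029]
s2 0.2 radial [-0.042  0.007] lat [-0.037  0.005]
s2 0.24 radial [-0.037  0.011] lat [-0.037 -0.006]
s2 0.28 radial [-0.221 -0.005] lat [-0.067  0.051]
s2 0.32 radial [-0.283  0.006] lat [-0.068  0.058]
s2 0.36 radial [-0.292  0.014] lat [-0.06   0.062]
s2 0.4 radial [-0.299 -0.247] lat [-0.016  0.035]
t2 0.12 radial [-0.038  0.006] lat [-0.059  0.029]
t2 0.16 radial [-0.04   0.003] lat [-0.039  0.022]
t2 0.2 radial [-0.04  -0.024] lat [-0.014  0.032]
t2 0.24 radial [-0.038 -0.029] lat [-0.02   0.023]
t2 0.28 radial [-0.191 -0.031] lat [-0.051  0.051]
t2 0.32 radial [-0.237  0.01 ] lat [-0.069  0.064]
t2 0.36 radial [-0.286  0.03 ] lat [-0.06   0.064]
t2 0.4 radial [-0.299 -0.238] lat [-0.019  0.051]
```

```bash
python3 - <<'E'
from h import *
L=lambda t:dict(np.load('cap_%s.npz'%t))
e=np.array([0.6139,.1651,.112]);rad=e[:2]/np.hypot(*e[:2])
Q=np.vstack([cloud(L(n))[L(n)['range_z']>0]-e for n in('s2','t2')]);r=Q[:,:2]@rad;l=Q[:,:2]@[-rad[1],rad[0]]
print('radial: zmin(2%) lat- lat+ by z-slabs')
for r0 in np.arange(-.3,.08,.02):
    o=[]
    for z0 in(.22,.25,.27,.29,.31,.33,.36):
        s=(r>=r0)&(r<r0+.02)&(abs(l)<.11)&(Q[:,2]>=z0)&(Q[:,2]<z0+.02)
        o.append('%d:%d..%d'%(z0*1000,1000*l[s].min(),1000*l[s].max()) if s.sum()>3 else '%d:-'%(z0*1000))
    print(round(r0,2),*o)
E
```

```text
radial: zmin(2%) lat- lat+ by z-slabs
-0.3 220:- 250:- 270:- 290:- 310:-36..-27 330:-38..-32 360:-34..67
-0.28 220:- 250:- 270:- 290:-31..-25 310:-38..-30 330:-39..-32 360:-33..63
-0.26 220:- 250:- 270:- 290:-33..-24 310:-37..-34 330:-40..-31 360:-31..58
-0.24 220:- 250:- 270:- 290:-34..-27 310:-38..-34 330:-39..62 360:-28..55
-0.22 220:- 250:- 270:-46..-17 290:-49..-27 310:-49..69 330:-48..70 360:-22..49
-0.2 220:- 250:- 270:-50..-46 290:-50..-45 310:-49..-44 330:-50..69 360:-47..64
-0.18 220:- 250:- 270:-52..-47 290:-52..-45 310:-51..-46 330:-52..55 360:-50..68
-0.16 220:- 250:- 270:-51..51 290:-52..52 310:-54..51 330:-53..53 360:-46..66
-0.14 220:- 250:- 270:- 290:-54..51 310:-56..69 330:-51..67 360:-
-0.12 220:- 250:- 270:- 290:- 310:-56..68 330:-51..64 360:-
-0.1 220:- 250:- 270:- 290:- 310:-56..65 330:-50..61 360:-
-0.08 220:- 250:- 270:- 290:- 310:-62..64 330:-53..61 360:-
-0.06 220:- 250:- 270:-52..8 290:-57..49 310:-60..66 330:-58..63 360:-
-0.04 220:-31..26 250:-33..32 270:-60..61 290:-70..56 310:-68..51 330:-67..66 360:-57..57
-0.02 220:-38..-26 250:-38..39 270:-64..46 290:-69..-63 310:-71..-66 330:-69..69 360:-59..60
0.0 220:-35..-32 250:- 270:- 290:-69..-66 310:-72..-67 330:-71..69 360:-59..61
0.02 220:- 250:- 270:- 290:- 310:-67..-60 330:-65..48 360:-55..56
0.04 220:- 250:- 270:- 290:- 310:- 330:28..54 360:-
0.06 220:- 250:- 270:- 290:- 310:- 330:- 360:-
```

Geometry result: the elbow always leads the fingertip by 16 mm along tool y. The arm's wrist also passes near the knob, so the hand has to stay behind the bottle along the press axis. I'll go to the lowest height and test with a tiny nudge whether the bottle slides.

```bash
python3 -m handwheel '{"offsets":[[0.085, -0.002, 0, 0.03, 0], [0.085, 0, 0, 0.03, 0], [0.085, 0, 0, 0.02, 0], [0.085, 0, 0, 0, 0], [0.085, 0, 0, 0, 0]]}'; python3 -c "
from h import *
s=sensors.sense();print(s['ee_pos'],s['tcp_rot'],s['wrist_force'])"
```

```text
time_s: 3.25
ee_pos: [0.6167, 0.1648, 0.0327]
tcp_rot: [3.141, 0.003, -3.107]
wrist_force: [1.3, 1.1, 1.0]
width: 0.0848
grasp_force: 0.0
[0.6166715  0.16480334 0.03273621] [ 3.14106863e+00  2.82954274e-03 -3.10722537e+00] [1.31210781 1.05521811 0.98949874]
```

```bash
python3 - <<'E'
from h import *
w=cap('wrist','w3');b=cap('top','t3');e=sensors.sense()['ee_pos'];print(e)
yaw=-3.107;R=np.array([[np.cos(yaw),np.sin(yaw)],[np.sin(yaw),-np.cos(yaw)]])
for n,c in(('w',w),('t',b)):
    P=cloud(c)[c['range_z']>0];Q=np.c_[(P[:,:2]-e[:2])@R,e[2]-P[:,2]]
    s=Q[(abs(Q[:,0])<.014)&(abs(abs(Q[:,1])-.048)<.01)]
    print(n,np.histogram(s[:,2],np.arange(-.01,.04,.002)))
    q=P[(P[:,2]>.1)&(abs(P[:,0]-.62)<.04)&(abs(P[:,1]-.058)<.035)];t=q[q[:,2]>np.percentile(q[:,2],97)-.006];print('stopper',t.mean(0).round(4),len(t))
    for z in(.03,.05,.07,.09):
        q=P[(abs(P[:,2]-z)<.01)&(abs(P[:,0]-.62)<.03)&(P[:,1]<.1)&(P[:,1]>.01)];print(z,len(q),q[:,1].max().round(4) if len(q) else '')
E
```

```text
[0.61727585 0.16482877 0.03365477]
w (array([ 348,  300,  307,  277,  248,  229,  186,  129,   46,    0,    0,
          0,    0,    0,    0,    0,    0,    0,    0,    0,    2, 2199,
       1056,    0]), array([-0.01 , -0.008, -0.006, -0.004, -0.002,  0.   ,  0.002,  0.004,
        0.006,  0.008,  0.01 ,  0.012,  0.014,  0.016,  0.018,  0.02 ,
        0.022,  0.024,  0.026,  0.028,  0.03 ,  0.032,  0.034,  0.036,
        0.038]))Traceback (most recent call last):
  File "<stdin>", line 8, in <module>
    return _quantile_unchecked(
        a, q, axis, out, overwrite_input, method, keepdims, weights)
    return _ureduce(a,
                    func=_quantile_ureduce_func,
    ...<5 lines>...
                    overwrite_input=overwrite_input,
                    method=method)
    r = func(a, **kwargs)
    result = _quantile(arr,
                       quantiles=q,
    ...<2 lines>...
                       out=out,
                       weights=wgt)
    slices_having_nans = np.isnan(arr[-1, ...])
                                  ~~~^^^^^^^^^
IndexError: index -1 is out of bounds for axis 0 with size 0
```

```bash
python3 - <<'E'
from h import *
e=np.array([.6173,.1648,.0337])
yaw=-3.107;R=np.array([[np.cos(yaw),np.sin(yaw)],[np.sin(yaw),-np.cos(yaw)]])
w=dict(np.load('cap_w3.npz'));P=cloud(w)[w['range_z']>0];Q=np.c_[(P[:,:2]-e[:2])@R,e[2]-P[:,2]]
for z in np.arange(.008,-.07,-.004):
    q=Q[(abs(Q[:,2]-z)<.002)&(Q[:,1]>.03)&(Q[:,1]<.08)&(abs(Q[:,0])<.03)]   # +y finger (away from bottle)
    o=q[q[:,1]>q[:,1].max()-.004] if len(q) else q
    print(int(z*1000),len(q),'ymax',np.percentile(q[:,1],98).round(4) if len(q) else '','xmax',[round(1000*float(np.percentile(t,97)),1) if len(t)>5 else '-' for t in (q[abs(q[:,1]-y-.003)<.003][:,0] for y in (.036,.042,.048,.054,.06,.066,.072))])
b=cloud(dict(np.load('cap_t3.npz')));q=b[(b[...,2]>.13)&(b[...,2]<.19)&(abs(b[...,0]-.62)<.04)&(abs(b[...,1]-.058)<.035)];print(len(q),q[q[:,2]>.165].mean(0) if len(q) else '')
E
```

```text
8 24 ymax 0.0428 xmax ['-', 6.7, '-', '-', '-', '-', '-']
4 156 ymax 0.048 xmax ['-', 11.2, '-', '-', '-', '-', '-']
0 239 ymax 0.0541 xmax ['-', 11.7, 11.6, 7.7, '-', '-', '-']
-4 288 ymax 0.0555 xmax ['-', 11.7, 11.6, 7.9, '-', '-', '-']
-8 323 ymax 0.0557 xmax ['-', 11.9, 11.6, 7.9, '-', '-', '-']
-12 339 ymax 0.0554 xmax ['-', 11.8, 11.9, 7.7, '-', '-', '-']
-16 365 ymax 0.0552 xmax ['-', 11.9, 11.4, 8.0, '-', '-', '-']
-20 422 ymax 0.0556 xmax [10.9, 11.9, 11.7, 8.1, '-', '-', '-']
-24 432 ymax 0.0555 xmax [11.1, 11.9, 11.8, 8.0, '-', '-', '-']
-28 357 ymax 0.0486 xmax [11.6, 12.0, 12.1, '-', '-', '-', '-']
-32 357 ymax 0.0533 xmax ['-', 12.3, 13.1, '-', '-', '-', '-']
-36 378 ymax 0.065 xmax ['-', 13.7, 14.4, 12.8, 8.0, '-', '-']
-40 948 ymax 0.0713 xmax [13.3, 14.0, 14.6, 12.9, 13.0, 13.2, 12.8]
-44 2089 ymax 0.0727 xmax [13.3, 13.3, 13.1, 8.3, 14.0, 14.9, 13.0]
-48 2699 ymax 0.0721 xmax [13.4, 13.4, 13.1, 7.8, 13.0, 14.4, 13.0]
-52 1049 ymax 0.0725 xmax [17.4, 13.3, '-', '-', 13.3, 13.4, 13.0]
-56 1296 ymax 0.0722 xmax [18.1, 15.2, '-', 13.3, 13.4, 13.5, 12.8]
-60 1475 ymax 0.0714 xmax [18.3, '-', '-', 13.6, 13.6, 13.5, 12.3]
-64 896 ymax 0.0711 xmax [18.5, '-', '-', 13.7, 13.7, 13.6, '-']
-68 146 ymax 0.0339 xmax ['-', '-', '-', '-', '-', '-', '-']
144 [0.6209129  0.05808955 0.17115004]
```

```bash
python3 -m handwheel '{"offsets":[[0.085, 0, 0, 0.01, 0], [0.085, 0, 0, 0.005, 0], [0.085, 0, 0, 0, 0], [0.085, 0, 0, 0, 0], [0.085, 0, 0, 0, 0]]}'
```

```text
time_s: 3.85
ee_pos: [0.6157, 0.1644, 0.0154]
tcp_rot: [3.142, 0.0, -3.107]
wrist_force: [-0.5, -0.1, 0.1]
width: 0.0851
grasp_force: 0.0
```

```bash
python3 -m handwheel '{"offsets":[[0.085, 0, 0, 0.003, 0], [0.085, 0, 0, 0, 0], [0.085, 0, 0, 0, 0], [0.085, 0, 0, 0, 0]]}'
```

```text
time_s: 4.25
ee_pos: [0.6156, 0.1644, 0.0123]
tcp_rot: [-3.142, 0.0, -3.107]
wrist_force: [0.5, -0.9, -0.5]
width: 0.0848
grasp_force: 0.0
```

```bash
cat > bot.py <<'E'
from h import *
import sys
# stopper top & body back/centre of the green bottle from top and scene views
def look(x,y,tag):
    for n in('top','scene'):
        c=cap(n,tag+n[0]);P=cloud(c);h=cv2.cvtColor(c['img'],cv2.COLOR_RGB2HSV).astype(int)
        near=(c['range_z']>0)&(abs(P[...,0]-x)<.05)&(abs(P[...,1]-y)<.05)
        br=near&((h[...,0]<14)|(h[...,0]>170))&(h[...,1]>70)&(h[...,2]<150)&(P[...,2]>.14)&(P[...,2]<.19)&~(h[...,1]>210)
        gr=near&(h[...,0]>50)&(h[...,0]<95)&(h[...,1]>60)&(P[...,2]>.02)&(P[...,2]<.15)
        q=P[br];print(n,'stopper',len(q),q[q[:,2]>.162].mean(0).round(4),'green',gr.sum(),P[gr].mean(0).round(4))
    s=sensors.sense();print(s['time_s'],s['ee_pos'].round(4),s['wrist_force'].round(1))
look(float(sys.argv[1]),float(sys.argv[2]),sys.argv[3])
E
python3 -m handwheel '{"offsets":[[0.085, 0, 0, 0.002, 0], [0.085, 0, -0.003, 0, 0], [0.085, 0, -0.002, 0, 0], [0.085, 0, 0, 0, 0], [0.085, 0, 0, 0, 0]]}'; python3 bot.py .62 .058 a; python3 -m handwheel '{"offsets":[[0.085, 0, -0.002, 0, 0], [0.085, 0, -0.002, 0, 0], [0.085, 0, -0.002, 0, 0], [0.085, 0, -0.001, 0, 0], [0.085, 0, 0, 0, 0]]}'; python3 bot.py .62 .058 b
```

```text
time_s: 4.75
ee_pos: [0.6158, 0.1592, 0.0103]
tcp_rot: [3.142, 0.0, -3.108]
wrist_force: [0.2, 0.8, -0.0]
width: 0.0849
grasp_force: 0.0
top stopper 99 [0.6209 0.0586 0.1715] green 176 [0.6124 0.0546 0.117 ]
scene stopper 43 [0.6201 0.0569 0.171 ] green 184 [0.6087 0.0503 0.112 ]
4.85 [0.6158 0.1593 0.0103] [1.3 0.3 0.1]
time_s: 5.35
ee_pos: [0.6163, 0.1525, 0.0108]
tcp_rot: [3.141, 0.001, -3.107]
wrist_force: [0.9, 4.8, 1.5]
width: 0.085
grasp_force: 1.7
top stopper 97 [0.6217 0.0461 0.1719] green 158 [0.6122 0.0489 0.1177]
scene stopper 45 [0.6207 0.0458 0.1715] green 191 [0.6088 0.0438 0.1106]
5.45 [0.6162 0.1526 0.0107] [-0.4  4.4  3.5]
```

The 7 mm nudge moved the stopper 12 mm but the tool only about 3 mm past contact, so the bottle leaned about 4° at this contact height. I'm backing off at once. I'll check it stands up again, go lower, and repeat the test.

```bash
python3 -m handwheel '{"offsets":[[0.085, 0, 0.003, 0, 0], [0.085, 0, 0.003, 0, 0], [0.085, 0, 0.001, 0, 0], [0.085, 0, 0, 0.0015, 0], [0.085, 0, 0, 0, 0]]}'; python3 bot.py .62 .058 c
```

```text
time_s: 5.95
ee_pos: [0.6155, 0.1592, 0.0082]
tcp_rot: [-3.141, -0.001, -3.107]
wrist_force: [-0.7, -0.9, -0.0]
width: 0.0848
grasp_force: 0.0
top stopper 98 [0.6209 0.0588 0.1712] green 168 [0.6127 0.0544 0.1164]
scene stopper 43 [0.6195 0.0564 0.1714] green 186 [0.6087 0.0511 0.1123]
6.05 [0.6157 0.1592 0.0085] [-1.4 -0.1  0.6]
```

```bash
python3 -m handwheel '{"offsets":[[0.085, 0, -0.004, 0, 0], [0.085, 0, -0.002, 0, 0], [0.085, 0, -0.001, 0, 0], [0.085, 0, 0, 0, 0]]}'; python3 bot.py .62 .055 d
```

```text
time_s: 6.45
ee_pos: [0.6164, 0.1525, 0.0094]
tcp_rot: [3.141, 0.001, -3.107]
wrist_force: [-0.1, 2.7, 1.8]
width: 0.0851
grasp_force: 1.5
top stopper 94 [0.6216 0.0462 0.1723] green 156 [0.6124 0.0487 0.1168]
scene stopper 44 [0.6202 0.0452 0.1721] green 190 [0.6087 0.0436 0.1104]
6.55 [0.6162 0.1527 0.0092] [-0.1  3.9  2.8]
```

```bash
python3 -m handwheel '{"offsets":[[0.085, 0, 0.003, 0, 0], [0.085, 0, 0.004, 0, 0], [0.085, 0, 0, -0.05, 0], [0.085, 0, 0, -0.05, 0], [0.085, 0, 0, -0.05, 0]]}'; python3 -m handwheel '{"offsets":[[0.085, 0, 0, -0.05, 0], [0.085, 0, 0, 0, 0.146], [0.085, 0, 0, 0, 0.146], [0.085, 0, 0, 0, 0.146], [0.085, 0, 0, 0, 0.146]]}';python3 -m handwheel '{"offsets":[[0.085, 0, 0, 0, 0.146], [0.085, 0, 0, 0, 0.146], [0.085, 0, 0, 0, 0.146], [0.085, 0, 0, 0, 0.146], [0.085, 0, 0, 0, 0.146]]}';python3 -m handwheel '{"offsets":[[0.085, 0, 0, 0, 0.146], [0.085, 0, 0, 0, 0.146], [0.085, 0, 0, 0, 0.146], [0.085, 0, 0, 0, 0]]}'; python3 -c "
from h import *
s=sensors.sense();print(s['joints'].round(3),s['tcp_rot'])
e=s['ee_pos'];y=s['tcp_rot'][2];d=np.array([.6828,.1022])-e[:2];print(d@[np.cos(y),np.sin(y)],d@[np.sin(y),-np.cos(y)])"; python3 bot.py .62 .058 e
```

```text
time_s: 7.05
ee_pos: [0.6151, 0.1591, 0.1594]
tcp_rot: [-3.141, -0.002, -3.108]
wrist_force: [1.7, -0.3, 0.1]
width: 0.0846
grasp_force: 0.0
time_s: 7.55
ee_pos: [0.6156, 0.1592, 0.2081]
tcp_rot: [-3.14, -0.0, 2.585]
wrist_force: [0.3, -0.7, -0.9]
width: 0.0852
grasp_force: 0.0
time_s: 8.05
ee_pos: [0.6156, 0.1592, 0.208]
tcp_rot: [-3.14, 0.0, 1.855]
wrist_force: [0.6, -0.2, -0.2]
width: 0.0852
grasp_force: 0.0
time_s: 8.45
ee_pos: [0.6156, 0.1593, 0.2081]
tcp_rot: [-3.141, 0.001, 1.422]
wrist_force: [0.5, 0.2, -0.0]
width: 0.0848
grasp_force: 0.0
[ 0.2    0.185  1.203 -0.     1.755  0.348] [-3.14054649e+00  8.72055931e-04  1.42226768e+00]
-0.04648709258128321 0.07489383464800736
top stopper 98 [0.6211 0.0586 0.171 ] green 182 [0.6119 0.0538 0.1145]
scene stopper 43 [0.6197 0.0566 0.1711] green 176 [0.6092 0.0497 0.1124]
8.55 [0.6157 0.1593 0.2083] [-0.6 -0.3  0.1]
```

```bash
python3 -m handwheel '{"offsets":[[0.085, -0.023, 0.037, 0, 0], [0.085, -0.023, 0.037, 0, 0], [0.085, 0, 0, 0, 0], [0.085, 0, 0, 0.045, 0], [0.085, 0, 0, 0.045, 0]]}';python3 -m handwheel '{"offsets":[[0.085, 0, 0, 0.045, 0], [0.085, 0, 0, 0.03, 0], [0.085, 0, 0, 0.018, 0], [0.085, 0, 0, 0, 0], [0.085, 0, 0, 0, 0]]}'; python3 -c "
from h import *
s=sensors.sense();e=s['ee_pos'];y=s['tcp_rot'][2];d=np.array([.6205,.058])-e[:2];print(d@[np.cos(y),np.sin(y)],d@[np.sin(y),-np.cos(y)])"
```

```text
time_s: 9.05
ee_pos: [0.6834, 0.103, 0.1199]
tcp_rot: [3.137, -0.001, 1.426]
wrist_force: [-0.1, -0.1, -0.3]
width: 0.0849
grasp_force: 0.0
time_s: 9.55
ee_pos: [0.6829, 0.1033, 0.0274]
tcp_rot: [3.14, -0.0, 1.425]
wrist_force: [0.4, 0.2, 0.3]
width: 0.0853
grasp_force: 0.0
-0.05387294907207991 -0.055185419068432585
```

```bash
python3 -m handwheel '{"offsets":[[0.085, 0, 0, 0.012, 0], [0.085, -0.007, 0, 0, 0], [0.085, -0.006, 0, 0, 0], [0.085, -0.003, 0, 0, 0], [0.085, 0, 0, 0, 0]]}'; python3 bot.py .62 .058 f; python3 -m handwheel '{"offsets":[[0.085, -0.002, 0, 0, 0], [0.085, -0.002, 0, 0, 0], [0.085, -0.002, 0, 0, 0], [0.085, 0, 0, 0, 0]]}'; python3 bot.py .62 .055 g
```

```text
time_s: 10.05
ee_pos: [0.6803, 0.0866, 0.0145]
tcp_rot: [3.14, -0.0, 1.423]
wrist_force: [0.7, -0.4, -0.4]
width: 0.0852
grasp_force: 0.0
top stopper 1 [0.6166 0.0663 0.1731] green 63 [0.6191 0.0416 0.1172]
scene stopper 56 [0.6179 0.0548 0.1723] green 201 [0.6098 0.0498 0.1114]
10.15 [0.6801 0.0871 0.0142] [ 1.   1.1 -0.6]
time_s: 10.55
ee_pos: [0.6792, 0.0813, 0.014]
tcp_rot: [3.141, -0.0, 1.424]
wrist_force: [1.4, 3.1, 0.9]
width: 0.085
grasp_force: 0.5
top stopper 10 [0.6146 0.0351 0.1716] green 50 [0.6139 0.0338 0.1173]
scene stopper 58 [0.6139 0.0432 0.1725] green 208 [0.6061 0.0429 0.1106]
10.65 [0.6791 0.0814 0.014 ] [1.1 2.9 1.5]
```

```bash
python3 -m handwheel '{"offsets":[[0.085, -0.001, 0, 0, 0], [0.085, -0.001, 0, 0, 0], [0.085, 0, 0, 0, 0]]}'; python3 bot.py .615 .05 i
```

```text
time_s: 10.95
ee_pos: [0.6788, 0.0793, 0.014]
tcp_rot: [3.141, -0.0, 1.424]
wrist_force: [0.9, 3.2, 1.5]
width: 0.0847
grasp_force: 0.5
top stopper 11 [0.614  0.033  0.1707] green 46 [0.6135 0.0316 0.1171]
scene stopper 60 [0.614  0.042  0.1721] green 201 [0.6051 0.0407 0.1123]
11.05 [0.6788 0.0793 0.0139] [0.6 3.7 1.7]
```

Now it slides: 2 mm of push moved the body 2.2 mm and the stopper 1.2 mm. The fingertip low down stops the lean, which holds at about 4°. I'll back off and turn the hand slightly so the fingertip leads more and the bottle stays closer to upright.

```bash
python3 -m handwheel '{"offsets":[[0.085, 0.004, 0, 0, 0], [0.085, 0.005, 0, 0, 0], [0.085, 0.005, 0, 0, 0.1], [0.085, 0, 0, 0, 0], [0.085, 0, 0, 0, 0]]}'; python3 bot.py .615 .05 j; python3 -c "
from h import *
s=sensors.sense();e=s['ee_pos'];y=s['tcp_rot'][2];print(y)
for B in((.6205,.058),(.619,.053)):
  d=np.array(B)-e[:2];print(d@[np.cos(y),np.sin(y)],d@[np.sin(y),-np.cos(y)])"
```

```text
time_s: 11.55
ee_pos: [0.6805, 0.093, 0.0133]
tcp_rot: [-3.141, 0.001, 1.326]
wrist_force: [0.9, 0.1, -0.7]
width: 0.085
grasp_force: 0.0
top stopper 21 [0.6209 0.0463 0.1719] green 87 [0.6145 0.0417 0.1186]
scene stopper 54 [0.619  0.0532 0.1713] green 195 [0.6088 0.0465 0.1119]
11.65 [0.6806 0.0929 0.0135] [ 1.1 -0.5 -0.3]
1.3254615853804008
-0.0484324287561135 -0.04984156120145989
-0.053647030725484116 -0.050082240035253626
```

```bash
python3 -m handwheel '{"offsets":[[0.085, -0.004, 0.0055, 0, 0], [0.085, -0.006, 0, 0, 0], [0.085, -0.003, 0, 0, 0], [0.085, -0.002, 0, 0, 0], [0.085, -0.002, 0, 0, 0]]}'; python3 -m handwheel '{"offsets":[[0.085, -0.002, 0, 0, 0], [0.085, -0.002, 0, 0, 0], [0.085, -0.002, 0, 0, 0], [0.085, 0, 0, 0, 0]]}';  python3 bot.py .615 .045 k; python3 -m handwheel '{"offsets":[[0.085, -0.002, 0, 0, 0], [0.085, -0.002, 0, 0, 0], [0.085, -0.002, 0, 0, 0], [0.085, 0, 0, 0, 0]]}';  python3 bot.py .615 .04 l
```

```text
time_s: 12.15
ee_pos: [0.6822, 0.0755, 0.0142]
tcp_rot: [3.141, -0.001, 1.324]
wrist_force: [0.6, 2.1, 0.4]
width: 0.0848
grasp_force: 0.0
time_s: 12.55
ee_pos: [0.6806, 0.0695, 0.0141]
tcp_rot: [3.141, -0.0, 1.324]
wrist_force: [0.9, 3.1, 2.3]
width: 0.085
grasp_force: 0.4
top stopper 6 [0.6134 0.05   0.1739] green 43 [0.6151 0.0391 0.1144]
scene stopper 58 [0.6119 0.0388 0.1724] green 208 [0.604  0.037  0.1122]
12.65 [0.6806 0.0696 0.014 ] [1.4 3.9 2.2]
time_s: 13.05
ee_pos: [0.679, 0.0633, 0.0138]
tcp_rot: [3.142, 0.0, 1.324]
wrist_force: [1.5, 3.3, 1.7]
width: 0.085
grasp_force: 0.4
top stopper 5 [0.6109 0.0448 0.1728] green 44 [0.6121 0.0371 0.1144]
scene stopper 59 [0.6096 0.0329 0.1718] green 198 [0.6021 0.0312 0.1126]
13.15 [0.6789 0.0635 0.0137] [1.6 2.3 2.6]
```

```bash
python3 -m handwheel '{"offsets":[[0.085, -0.004, 0.0003, 0, 0], [0.085, -0.004, 0.0003, 0, 0], [0.085, -0.004, 0.0003, 0, 0], [0.085, -0.004, 0.0003, 0, 0], [0.085, -0.004, 0.0003, 0, 0]]}'; python3 -m handwheel '{"offsets":[[0.085, -0.004, 0.0003, 0, 0], [0.085, -0.003, 0.0003, 0, 0], [0.085, 0, 0, 0, 0]]}'; python3 bot.py .607 .015 m
```

```text
time_s: 13.65
ee_pos: [0.6755, 0.0436, 0.0139]
tcp_rot: [3.142, -0.0, 1.324]
wrist_force: [1.7, 3.9, 2.7]
width: 0.0848
grasp_force: 0.7
time_s: 13.95
ee_pos: [0.6742, 0.0363, 0.0135]
tcp_rot: [-3.141, 0.001, 1.323]
wrist_force: [0.5, 1.6, 0.5]
width: 0.0849
grasp_force: 0.4
top stopper 4 [0.6023 0.0168 0.1718] green 44 [0.6032 0.0152 0.1149]
scene stopper 60 [0.603  0.0053 0.1724] green 204 [0.5948 0.0053 0.1145]
14.05 [0.6741 0.0366 0.0133] [1.4 1.3 1.3]
```

```bash
python3 -m handwheel '{"offsets":[[0.085, -0.003, -0.0008, 0, 0], [0.085, -0.003, -0.0008, 0, 0], [0.085, -0.003, -0.0008, 0, 0], [0.085, -0.003, -0.0008, 0, 0], [0.085, -0.003, -0.0008, 0, 0]]}'; python3 -m handwheel '{"offsets":[[0.085, -0.003, -0.0006, 0, 0], [0.085, -0.003, -0.0005, 0, 0], [0.085, -0.003, -0.0005, 0, 0], [0.085, -0.003, 0, 0, 0], [0.085, 0, 0, 0, 0]]}'; python3 bot.py .598 -.015 n
```

```text
time_s: 14.55
ee_pos: [0.6667, 0.023, 0.0136]
tcp_rot: [-3.141, 0.0, 1.324]
wrist_force: [0.4, 2.0, 0.2]
width: 0.085
grasp_force: 0.8
time_s: 15.05
ee_pos: [0.6624, 0.0117, 0.0138]
tcp_rot: [3.142, 0.0, 1.323]
wrist_force: [1.1, 0.5, 0.0]
width: 0.085
grasp_force: 0.4
top stopper 5 [ 0.5911 -0.0088  0.1743] green 43 [ 0.5939 -0.0042  0.1162]
scene stopper 58 [ 0.5904 -0.0198  0.1723] green 211 [ 0.5821 -0.0195  0.1119]
15.15 [0.6623 0.0119 0.0136] [ 0.1  0.7 -0.4]
```

```bash
python3 -m handwheel '{"offsets":[[0.085, 0.008, 0, 0, 0], [0.085, 0.02, 0, 0, 0], [0.085, 0.03, 0, 0, 0], [0.085, 0.01, 0, -0.012, -0.139], [0.085, 0, 0, 0, -0.139]]}'; python3 -m handwheel '{"offsets":[[0.085, 0, 0, 0, -0.139], [0.085, 0, 0, 0, -0.139], [0.085, 0, 0, 0, -0.139], [0.085, 0, 0, 0, 0], [0.085, 0, 0, 0, 0]]}'; python3 bot.py .597 -.005 o; python3 -c "
from h import *
a=cv2.imread('pics/os.png')[140:320,200:440];b=cv2.imread('pics/ot.png')[90:270,200:440]
cv2.imwrite('pics/o2.png',np.hstack([cv2.resize(a,(400,300)),cv2.resize(b,(400,300))]))"
```

```text
time_s: 15.65
ee_pos: [0.6802, 0.0819, 0.0274]
tcp_rot: [3.139, -0.001, 1.611]
wrist_force: [-0.4, -0.9, -0.1]
width: 0.0848
grasp_force: 0.0
time_s: 16.15
ee_pos: [0.6791, 0.0792, 0.0256]
tcp_rot: [-3.141, -0.0, 2.016]
wrist_force: [0.6, 0.1, 0.2]
width: 0.0848
grasp_force: 0.0
top stopper 98 [ 0.5959 -0.0044  0.171 ] green 140 [ 0.5876 -0.0075  0.1179]
scene stopper 51 [ 0.5964 -0.0034  0.1714] green 212 [ 0.5854 -0.0106  0.1101]
16.25 [0.6791 0.0787 0.0257] [0.5 0.2 0.3]
```

View pics/o2.png

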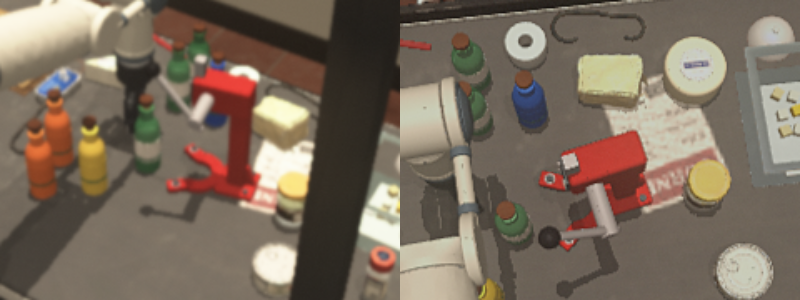

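The bottle is upright again at (0.596, -0.004), at o2 left (147,130), just in front of the horseshoe mouth. Nothing else has moved. I'll set the hand behind it for the run in.

```bash
python3 -m handwheel '{"offsets":[[0.085, 0.014, 0, 0, 0], [0.085, 0, -0.02, 0, 0], [0.085, 0, -0.02, 0, 0], [0.085, 0, -0.015, 0, 0], [0.085, 0, 0, 0, 0]]}'; python3 -m handwheel '{"offsets":[[0.085, -0.004, 0, 0, 0], [0.085, -0.004, 0, 0, 0], [0.085, -0.002, 0, 0, 0], [0.085, -0.002, 0, 0, 0], [0.085, 0, 0, 0, 0]]}'; python3 -c "
from h import *
s=sensors.sense();e=s['ee_pos'];y=s['tcp_rot'][2];print(e,y)
d=np.array((.5962,-.0039))-e[:2];print(d@[np.cos(y),np.sin(y)],d@[np.sin(y),-np.cos(y)])"
```

```text
time_s: 16.75
ee_pos: [0.6219, 0.0672, 0.0258]
tcp_rot: [-3.141, -0.0, 2.017]
wrist_force: [0.3, 0.1, 0.1]
width: 0.0848
grasp_force: 0.0
time_s: 17.25
ee_pos: [0.6289, 0.0559, 0.0256]
tcp_rot: [-3.141, -0.0, 2.018]
wrist_force: [-0.5, -0.7, -0.7]
width: 0.0847
grasp_force: 0.0
[0.62893198 0.05585727 0.02560003] 2.0183580979767055
-0.039706102335991984 -0.05536912367143075
```

```bash
python3 -m handwheel '{"offsets":[[0.085, -0.003, 0, 0, 0], [0.085, -0.003, -0.0005, 0, 0], [0.085, -0.003, -0.0006, 0, 0], [0.085, -0.003, -0.0006, 0, 0], [0.085, -0.003, -0.0006, 0, 0]]}'; python3 -m handwheel '{"offsets":[[0.085, -0.004, -0.0007, 0, 0], [0.085, -0.004, -0.0007, 0, 0], [0.085, -0.004, -0.0007, 0, 0], [0.085, -0.003, -0.0006, 0, 0], [0.085, 0, 0, 0, 0]]}'; python3 bot.py .605 -.04 p
```

```text
time_s: 17.75
ee_pos: [0.6332, 0.0418, 0.026]
tcp_rot: [3.141, -0.001, 2.019]
wrist_force: [0.1, 3.4, 1.8]
width: 0.0852
grasp_force: 1.2
time_s: 18.25
ee_pos: [0.6373, 0.0263, 0.0258]
tcp_rot: [-3.142, 0.0, 2.018]
wrist_force: [-0.4, 2.9, 1.8]
width: 0.0854
grasp_force: 0.5
top stopper 95 [ 0.6022 -0.0401  0.1727] green 119 [ 0.5932 -0.0316  0.12  ]
scene stopper 49 [ 0.5999 -0.0412  0.173 ] green 209 [ 0.5892 -0.0402  0.1095]
18.35 [0.6371 0.0265 0.0256] [-0.3  2.2  1.1]
```

```bash
python3 -m handwheel '{"offsets":[[0.085, -0.003, 0, 0, 0], [0.085, -0.003, 0, 0, 0], [0.085, -0.003, 0, 0, 0], [0.085, -0.003, 0, 0, 0], [0.085, -0.003, 0, 0, 0]]}'; python3 -m handwheel '{"offsets":[[0.085, -0.003, 0, 0, 0], [0.085, -0.003, 0, 0, 0], [0.085, -0.003, 0, 0, 0], [0.085, 0, 0, 0, 0]]}'; python3 bot.py .605 -.065 q
```

```text
time_s: 18.85
ee_pos: [0.6437, 0.0133, 0.026]
tcp_rot: [3.141, -0.0, 2.019]
wrist_force: [-1.0, 4.2, 3.2]
width: 0.0851
grasp_force: 1.4
time_s: 19.25
ee_pos: [0.6476, 0.0046, 0.0256]
tcp_rot: [-3.141, 0.0, 2.018]
wrist_force: [-0.8, 2.9, 2.3]
width: 0.085
grasp_force: 0.8
top stopper 94 [ 0.6126 -0.0633  0.1719] green 102 [ 0.6027 -0.0525  0.1204]
scene stopper 26 [ 0.6065 -0.0644  0.1724] green 198 [ 0.5976 -0.0632  0.1106]
19.35 [0.6474 0.0048 0.0255] [-0.3  2.   1.9]
```

```bash
python3 -m handwheel '{"offsets":[[0.085, -0.003, -0.0003, 0, 0], [0.085, -0.003, -0.0003, 0, 0], [0.085, -0.003, -0.0003, 0, 0], [0.085, -0.003, -0.0003, 0, 0], [0.085, -0.003, -0.0003, 0, 0]]}'; python3 -m handwheel '{"offsets":[[0.085, -0.003, -0.0003, 0, 0], [0.085, -0.003, -0.0003, 0, 0], [0.085, -0.003, -0.0003, 0, 0], [0.085, 0, 0, 0, 0]]}'; python3 bot.py .615 -.085 r;  python3 -c "
from h import *
a=cv2.imread('pics/rs.png')[140:290,220:420];b=cv2.imread('pics/rt.png')[140:290,210:410]
cv2.imwrite('pics/r2.png',np.hstack([cv2.resize(a,(400,300),interpolation=2),cv2.resize(b,(400,300),interpolation=2)]))"
```

```text
time_s: 19.85
ee_pos: [0.6528, -0.0092, 0.0258]
tcp_rot: [3.142, -0.0, 2.019]
wrist_force: [-1.3, 4.2, 1.8]
width: 0.0851
grasp_force: 1.4
time_s: 20.25
ee_pos: [0.6559, -0.018, 0.0258]
tcp_rot: [3.142, 0.0, 2.018]
wrist_force: [-1.3, 3.2, 2.5]
width: 0.0851
grasp_force: 0.9
top stopper 54 [ 0.6185 -0.0834  0.173 ] green 69 [ 0.6108 -0.0741  0.1234]
scene stopper 11 [ 0.6218 -0.0845  0.1752] green 165 [ 0.6041 -0.0859  0.1058]
20.35 [ 0.6557 -0.0178  0.0256] [-1.1  2.1  2.8]
```

View pics/r2.png

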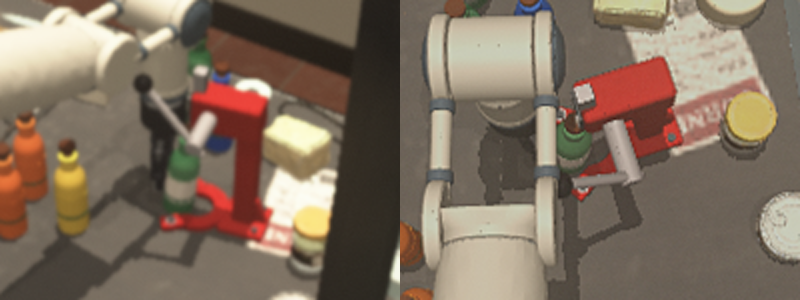

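In r2 the bottle (180,185 left; 573,145 right) is inside the prongs, and the knob passes under the wrist yoke tube with room to spare. Continuing slowly.

```bash
python3 -m handwheel '{"offsets":[[0.085, -0.003, -0.0004, 0, 0], [0.085, -0.003, -0.0004, 0, 0], [0.085, -0.003, -0.0004, 0, 0], [0.085, -0.003, -0.0004, 0, 0], [0.085, 0, 0, 0, 0]]}'; python3 -m handwheel '{"offsets":[[0.085, -0.003, -0.0004, 0, 0], [0.085, -0.002, -0.0004, 0, 0], [0.085, -0.002, -0.0004, 0, 0], [0.085, 0, 0, 0, 0]]}'; python3 bot.py .622 -.1 s
```

```text
time_s: 20.85
ee_pos: [0.6597, -0.0294, 0.0258]
tcp_rot: [3.141, 0.0, 2.018]
wrist_force: [-1.3, 4.0, 1.1]
width: 0.0851
grasp_force: 1.0
time_s: 21.25
ee_pos: [0.6625, -0.0348, 0.0267]
tcp_rot: [3.138, -0.0, 2.019]
wrist_force: [1.1, 7.4, 3.8]
width: 0.085
grasp_force: 3.3
top stopper 1 [nan nan nan] green 57 [ 0.6165 -0.0906  0.1201]
scene stopper 4 [ 0.6132 -0.0943  0.186 ] green 152 [ 0.6096 -0.1046  0.1048]
21.35 [ 0.6624 -0.0347  0.0266] [1.5 7.7 3.3]bot.py:10: RuntimeWarning: Mean of empty slice.
  q=P[br];print(n,'stopper',len(q),q[q[:,2]>.162].mean(0).round(4),'green',gr.sum(),P[gr].mean(0).round(4))
  ret = um.true_divide(
```

```bash
python3 -m handwheel '{"offsets":[[0.085, 0.004, 0, 0, 0], [0.085, 0.005, 0, 0, 0], [0.085, 0.004, 0, 0, 0], [0.085, 0, 0, 0, 0]]}'; python3 - <<'E'
from h import *
a=cap('scene','u_s');w=cap('wrist','u_w')
A=cv2.resize(a['img'][165:275,260:380],(480,440),interpolation=2);cv2.imwrite('pics/u2.png',A[...,::-1])
P=cloud(a);h=cv2.cvtColor(a['img'],cv2.COLOR_RGB2HSV).astype(int)
m=(a['range_z']>0)&(abs(P[...,0]-.61)<.05)&(abs(P[...,1]+.095)<.05)&(h[...,0]>50)&(h[...,0]<95)&(h[...,1]>60)&(P[...,2]>.02)
q=P[m];print(len(q))
for z in(.03,.045,.09,.11,.13):
    s=q[abs(q[:,2]-z)<.01];print(z,len(s),s.mean(0).round(4) if len(s) else '')
print(sensors.sense()['wrist_force'])
E
```

```text
time_s: 21.75
ee_pos: [0.6553, -0.0239, 0.0253]
tcp_rot: [-3.141, 0.0, 2.019]
wrist_force: [0.4, -0.5, 0.5]
width: 0.0852
grasp_force: 0.0
151
0.03 2 [ 0.6023 -0.0997  0.0221]
0.045 0 
0.09 27 [ 0.601  -0.0927  0.0943]
0.11 90 [ 0.6064 -0.0932  0.1102]
0.13 31 [ 0.609  -0.0903  0.1243]
[-0.31590907  0.01529429 -0.90850173]
```

View pics/u2.png

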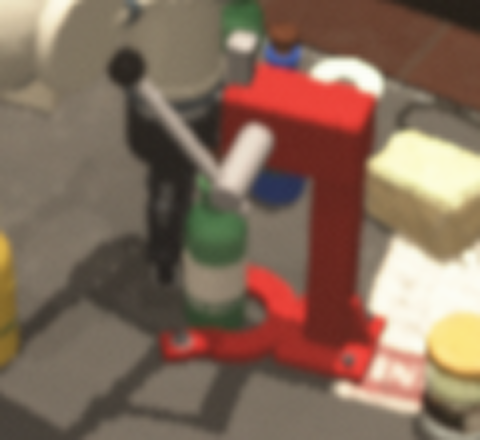

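```bash
python3 -m handwheel '{"offsets":[[0.085, 0, -0.004, 0, 0], [0.085, -0.005, 0, 0, 0], [0.085, -0.004, 0, 0, 0], [0.085, 0, 0, 0, 0]]}'; python3 -m handwheel '{"offsets":[[0.085, -0.002, 0, 0, 0], [0.085, -0.002, 0, 0, 0], [0.085, -0.002, 0, 0, 0], [0.085, 0, 0, 0, 0]]}'; python3 -m handwheel '{"offsets":[[0.085, -0.002, 0, 0, 0], [0.085, -0.002, 0, 0, 0], [0.085, 0, 0, 0, 0]]}'
```

```text
time_s: 22.25
ee_pos: [0.6564, -0.0343, 0.026]
tcp_rot: [3.141, -0.0, 2.018]
wrist_force: [-1.5, 1.2, 0.3]
width: 0.0852
grasp_force: 0.4
time_s: 22.65
ee_pos: [0.6589, -0.0394, 0.0259]
tcp_rot: [3.141, 0.0, 2.019]
wrist_force: [-1.1, 4.0, 1.3]
width: 0.0852
grasp_force: 0.9
time_s: 22.95
ee_pos: [0.6606, -0.0432, 0.0258]
tcp_rot: [3.142, 0.0, 2.019]
wrist_force: [-1.1, 2.6, 1.9]
width: 0.0854
grasp_force: 0.9
```

```bash
python3 -m handwheel '{"offsets":[[0.085, -0.002, 0, 0, 0], [0.085, -0.001, 0, 0, 0], [0.085, 0, 0, 0, 0]]}'; python3 -m handwheel '{"offsets":[[0.085, -0.001, 0, 0, 0], [0.085, -0.001, 0, 0, 0], [0.085, 0, 0, 0, 0]]}'; python3 - <<'E'
from h import *
a=cap('scene','v_s');b=cap('top','v_t')
cv2.imwrite('pics/v2.png',np.hstack([cv2.resize(a['img'][175:265,270:370],(400,360),interpolation=2),cv2.resize(b['img'][160:250,250:350],(400,360),interpolation=2)])[...,::-1])
E
```

```text
time_s: 23.25
ee_pos: [0.6618, -0.0458, 0.0257]
tcp_rot: [-3.142, 0.0, 2.019]
wrist_force: [-0.8, 3.5, 2.0]
width: 0.0851
grasp_force: 0.9
time_s: 23.55
ee_pos: [0.6627, -0.0476, 0.0258]
tcp_rot: [3.142, 0.0, 2.019]
wrist_force: [-1.3, 3.8, 1.8]
width: 0.0845
grasp_force: 1.0
```

View pics/v2.png

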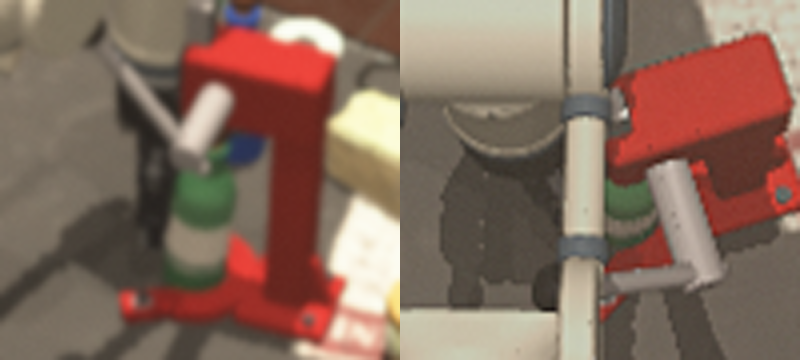

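```bash
python3 -m handwheel '{"offsets":[[0.085, -0.001, 0, 0, 0], [0.085, -0.001, 0, 0, 0], [0.085, 0, 0, 0, 0]]}'; python3 -m handwheel '{"offsets":[[0.085, -0.001, 0, 0, 0], [0.085, -0.001, 0, 0, 0], [0.085, 0, 0, 0, 0]]}';  python3 -m handwheel '{"offsets":[[0.085, -0.001, 0, 0, 0], [0.085, -0.001, 0, 0, 0], [0.085, 0, 0, 0, 0]]}'
```

```text
time_s: 23.95
ee_pos: [0.6635, -0.0494, 0.0258]
tcp_rot: [3.142, 0.0, 2.019]
wrist_force: [-1.2, 3.1, 2.7]
width: 0.0849
grasp_force: 1.0
time_s: 24.25
ee_pos: [0.6642, -0.05, 0.0261]
tcp_rot: [3.141, -0.002, 2.019]
wrist_force: [-1.7, 7.2, 3.7]
width: 0.0852
grasp_force: 2.4
time_s: 24.55
ee_pos: [0.6648, -0.0502, 0.0264]
tcp_rot: [3.141, -0.004, 2.019]
wrist_force: [-4.6, 12.3, 7.2]
width: 0.0848
grasp_force: 4.1
```

```bash
python3 -m handwheel '{"offsets":[[0.085, 0.002, 0, 0, 0], [0.085, 0.003, 0, 0, 0], [0.085, 0.005, 0, 0, 0], [0.085, 0.02, 0, 0, 0], [0.085, 0.03, 0, 0, 0]]}'; python3 -m handwheel '{"offsets":[[0.085, 0.04, 0, 0, 0], [0.085, 0.04, 0, 0, 0], [0.085, 0, 0, 0, 0], [0.085, 0, 0, 0, 0]]}'; python3 - <<'E'
from h import *
a=cap('scene','x_s');b=cap('top','x_t')
cv2.imwrite('pics/x2.png',np.hstack([cv2.resize(a['img'][175:265,270:370],(400,360),interpolation=2),cv2.resize(b['img'][160:250,250:350],(400,360),interpolation=2)])[...,::-1])
E
```

```text
time_s: 25.05
ee_pos: [0.6388, 0.0009, 0.0255]
tcp_rot: [-3.141, 0.001, 2.017]
wrist_force: [0.8, 1.0, -0.3]
width: 0.085
grasp_force: 0.0
time_s: 25.45
ee_pos: [0.6039, 0.0745, 0.0259]
tcp_rot: [3.142, 0.001, 2.021]
wrist_force: [-0.0, -0.1, -0.9]
width: 0.085
grasp_force: 0.0
```

View pics/x2.png

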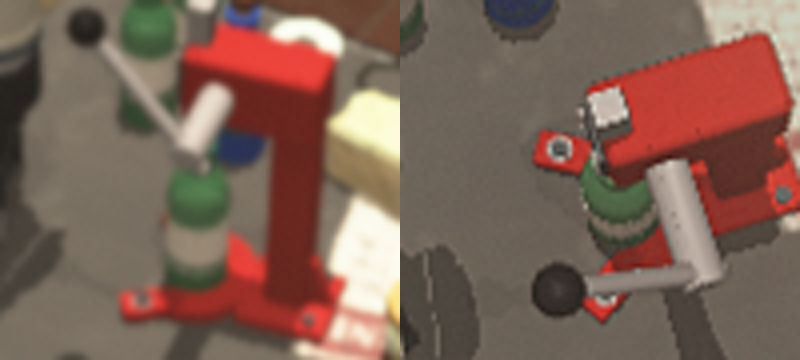

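In x2 the bottle stands upright deep in the U. I'll measure its axis by fitting a 25 mm circle to the body's depth points.

```bash
cat > fit.py <<'E'
from h import *
import sys
from scipy.optimize import least_squares
def fit(tags,x,y):
    for t in tags:
        c=dict(np.load('cap_%s.npz'%t));P=cloud(c);h=cv2.cvtColor(c['img'],cv2.COLOR_RGB2HSV).astype(int)
        notred=~(((h[...,0]<8)|(h[...,0]>170))&(h[...,1]>120))
        m=(c['range_z']>0)&notred&(np.hypot(P[...,0]-x,P[...,1]-y)<.04)&(P[...,2]>.03)&(P[...,2]<.09)
        q=P[m]
        f=least_squares(lambda p:np.hypot(q[:,0]-p[0],q[:,1]-p[1])-.025,[x,y],loss='soft_l1',f_scale=.002)
        a=.2;r=f.x-[.6255,-.104];print(t,len(q),f.x.round(4),'press',(r@[np.sin(a),-np.cos(a)]).round(4),(r@[np.cos(a),np.sin(a)]).round(4))
if __name__=='__main__':
    fit(['s1','t1'],.6205,.058);fit(['os','ot'],.596,-.004);fit(['x_s','x_t'],.626,-.106)
    fit(['u_s'],.62,-.09)
E
python3 fit.py; python3 - <<'E'
from h import *
# press: knob & U inner edge from clean views
for t in('s1','x_s','t1','x_t'):
    c=dict(np.load('cap_%s.npz'%t));P=cloud(c);h=cv2.cvtColor(c['img'],cv2.COLOR_RGB2HSV).astype(int)
    red=((h[...,0]<8)|(h[...,0]>170))&(h[...,1]>140)&(h[...,2]>50)&(c['range_z']>0)&(P[...,2]>.008)&(P[...,2]<.022)
    q=P[red][:,:2]-[.6255,-.104];a=.2;x=q@[np.sin(a),-np.cos(a)];y=q@[np.cos(a),np.sin(a)]
    k=(abs(x-.01)<.07)&(abs(y)<.08);x=x[k];y=y[k]
    print(t,'axis-line |y|<8mm: first red x',np.sort(x[abs(y)<.008])[:3].round(4),'at x in[-8,8]: y',np.sort(abs(y[abs(x)<.008]))[:3].round(3),'y- max',y[(abs(x)<.01)&(y<0)].max().round(4) if ((abs(x)<.01)&(y<0)).any() else '','y+ min',y[(abs(x)<.01)&(y>0)].min().round(4) if ((abs(x)<.01)&(y>0)).any() else '')
E
```

```text
s1 209 [0.6224 0.0595] press -0.1608 0.0294
t1 102 [0.6218 0.0586] press -0.1601 0.0287
os 210 [ 0.598  -0.0031] press -0.1044 -0.0069
ot 84 [ 0.5967 -0.0046] press -0.1032 -0.0085
x_s 206 [ 0.6274 -0.1024] press -0.0012 0.0022
x_t 77 [ 0.627 -0.103] press -0.0007 0.0016
u_s 238 [ 0.6207 -0.0848] press -0.0197 -0.0009
s1 axis-line |y|<8mm: first red x [0.0262 0.0275 0.028 ] at x in[-8,8]: y [0.026 0.026 0.026] y- max -0.0275 y+ min 0.0236
x_s axis-line |y|<8mm: first red x [0.0226 0.0244 0.0249] at x in[-8,8]: y [0.026 0.027 0.028] y- max -0.0261 y+ min 
t1 axis-line |y|<8mm: first red x [0.0507 0.051  0.0515] at x in[-8,8]: y [0.027 0.028 0.028] y- max -0.0241 y+ min 0.0479
x_t axis-line |y|<8mm: first red x [0.0505 0.0508 0.0513] at x in[-8,8]: y [0.027 0.028 0.028] y- max -0.0251 y+ min 0.0473
```

The bottle is home: its axis is within about 2 mm of the press_seat point, and the back of the U lies 27 mm behind that. Next I lift, close the fingers and go above the knob.

```bash
python3 -m handwheel '{"offsets":[[0, 0, 0, -0.045, 0], [0, 0, 0, -0.045, 0], [0, 0, 0, -0.045, 0], [0, 0, 0, -0.045, 0], [0, 0, 0, -0.045, 0]]}'; python3 -m handwheel '{"offsets":[[0, 0, 0, -0.045, 0], [0, 0, 0, -0.045, 0], [0, 0, 0, -0.04, 0], [0, 0, 0, 0, 0], [0, 0, 0, 0, 0]]}'; python3 -m handwheel '{"offsets":[[0, -0.019, -0.0263, 0, 0], [0, -0.019, -0.0263, 0, 0], [0, -0.019, -0.0263, 0, 0], [0, -0.019, -0.0263, 0, 0], [0, -0.019, -0.0263, 0, 0]]}'; python3 -m handwheel '{"offsets":[[0, 0, 0, 0, 0], [0, 0, 0, 0, 0]]}'; python3 - <<'E'
from h import *
s=sensors.sense();e=s['ee_pos'];y=s['tcp_rot'][2];print(e,y,s['joints'].round(2))
for n in('wrist','scene'):
    c=cap(n,'y_'+n);P=cloud(c);h=cv2.cvtColor(c['img'],cv2.COLOR_RGB2HSV)
    m=(c['range_z']>0)&(np.hypot(P[...,0]-.527,P[...,1]+.067)<.03)&(P[...,2]>.29)&(P[...,2]<.335)
    q=P[m];print(n,len(q))
    if len(q)>20:
        from scipy.optimize import least_squares
        f=least_squares(lambda p:np.linalg.norm(q-p,axis=1)-.014,[.527,-.067,.314],loss='soft_l1',f_scale=.002);print(f.x.round(4)); d=f.x[:2]-e[:2];print('move',d@[np.cos(y),np.sin(y)],d@[np.sin(y),-np.cos(y)])
E
```

```text
time_s: 26.05
ee_pos: [0.6047, 0.0719, 0.2526]
tcp_rot: [3.141, 0.001, 2.017]
wrist_force: [0.7, 0.2, 0.8]
width: 0.0118
grasp_force: 0.0
time_s: 26.55
ee_pos: [0.6052, 0.0722, 0.3821]
tcp_rot: [3.139, 0.001, 2.017]
wrist_force: [-0.5, 0.4, -0.4]
width: -0.0001
grasp_force: 0.0
time_s: 27.05
ee_pos: [0.5263, -0.0709, 0.3782]
tcp_rot: [-3.138, -0.002, 2.018]
wrist_force: [0.5, -0.2, 0.7]
width: -0.0
grasp_force: 0.0
time_s: 27.25
ee_pos: [0.5269, -0.0701, 0.3791]
tcp_rot: [-3.14, -0.002, 2.017]
wrist_force: [-0.1, 0.5, 0.1]
width: 0.0
grasp_force: 0.0
[ 0.52693985 -0.0701135   0.37910888] 2.016509935922124 [-0.2  -0.02  1.12  0.    2.05 -0.64]
wrist 1605
[ 0.5272 -0.0682  0.3138]
move 0.0015995727084339314 0.0011053430086224421
scene 108
[ 0.5271 -0.0707  0.3133]
move -0.000628127370942596 -0.00013522176411394208
```

```bash
python3 -m handwheel '{"offsets":[[0, 0, 0, 0.015, 0], [0, 0, 0, 0.012, 0], [0, 0, 0, 0.005, 0], [0, 0, 0, 0, 0]]}'; python3 -m handwheel '{"offsets":[[0, 0.006, 0.0015, 0.006, 0], [0, 0.006, 0.0015, 0.006, 0], [0, 0.005, 0.0013, 0.0066, 0], [0, 0.005, 0.0013, 0.0066, 0], [0, 0, 0, 0, 0]]}'; python3 - <<'E'
from h import *
from scipy.optimize import least_squares
e=sensors.sense()['ee_pos'];y=2.017
c=cap('scene','z1');P=cloud(c);h=cv2.cvtColor(c['img'],cv2.COLOR_RGB2HSV)
m=(c['range_z']>0)&(np.hypot(P[...,0]-e[0],P[...,1]-e[1])<.035)&(P[...,2]<e[2]-.02)&(P[...,2]>e[2]-.06)
q=P[m];f=least_squares(lambda p:np.linalg.norm(q-p,axis=1)-.014,[e[0],e[1],e[2]-.033],loss='soft_l1',f_scale=.002);print(len(q),e,f.x-e)
E
```

```text
time_s: 27.75
ee_pos: [0.5273, -0.0684, 0.3479]
tcp_rot: [-3.14, -0.001, 2.02]
wrist_force: [0.1, -0.2, 0.3]
width: 0.0
grasp_force: 0.0
time_s: 28.25
ee_pos: [0.5224, -0.0445, 0.3247]
tcp_rot: [3.139, -0.001, 2.022]
wrist_force: [-1.3, 5.5, 7.1]
width: 0.0003
grasp_force: 3.6
90 [ 0.52238232 -0.04445327  0.32466269] [ 0.00056554 -0.00854457 -0.03607511]
```

```bash
python3 -m handwheel '{"offsets":[[0, -0.003, 0, 0.004, 0], [0, -0.002, 0, 0.006, 0], [0, 0.001, 0, 0.0073, 0], [0, 0.003, 0.001, 0.0075, 0], [0, 0, 0, 0, 0]]}'; python3 -c "
from h import *
from scipy.optimize import least_squares
e=sensors.sense()['ee_pos']
c=cap('scene','z2');P=cloud(c)
m=(c['range_z']>0)&(np.hypot(P[...,0]-e[0],P[...,1]-e[1])<.035)&(P[...,2]<e[2]-.02)&(P[...,2]>e[2]-.06)
q=P[m];f=least_squares(lambda p:np.linalg.norm(q-p,axis=1)-.014,[e[0],e[1],e[2]-.033],loss='soft_l1',f_scale=.002);print(len(q),e,f.x-e,f.x)"
```

```text
time_s: 28.8
ee_pos: [0.5242, -0.0462, 0.2992]
tcp_rot: [3.14, 0.0, 2.02]
wrist_force: [1.5, 0.8, 4.6]
width: -0.0002
grasp_force: 1.9
111 [ 0.52420225 -0.046212    0.29915378] [-0.01043987 -0.00647554 -0.03300758] [ 0.51376239 -0.05268754  0.2661462 ]
```

```bash
python3 -m handwheel '{"offsets":[[0, 0.005, 0.001, 0.007, 0], [0, 0.004, 0.001, 0.008, 0], [0, 0.003, 0.001, 0.008, 0], [0, 0.002, 0, 0.008, 0], [0, 0, 0, 0, 0]]}'; python3 -m handwheel '{"offsets":[[0, 0.001, 0, 0.008, 0], [0, 0.001, 0, 0.008, 0], [0, 0, 0, 0.008, 0], [0, 0, 0, 0, 0], [0, 0, 0, 0, 0]]}'
```

```text
time_s: 29.35
ee_pos: [0.5204, -0.033, 0.2661]
tcp_rot: [-3.14, -0.002, 2.019]
wrist_force: [1.8, -0.4, 2.9]
width: 0.0003
grasp_force: 1.4
time_s: 29.85
ee_pos: [0.5196, -0.031, 0.2438]
tcp_rot: [-3.141, -0.001, 2.02]
wrist_force: [-0.1, 1.6, 3.7]
width: -0.0002
grasp_force: 1.6
```

```bash
python3 -m handwheel '{"offsets":[[0, 0, 0, 0.002, 0], [0, 0, 0, 0.002, 0], [0, 0, 0, 0, 0], [0, 0, 0, 0, 0]]}'; python3 -m handwheel '{"offsets":[[0, 0, 0, 0.002, 0], [0, 0, 0, 0.001, 0], [0, 0, 0, 0, 0], [0, 0, 0, 0, 0]]}'; python3 - <<'E'
from h import *
c=cap('scene','z3');b=cap('top','z3t')
cv2.imwrite('pics/z3c.png',cv2.resize(c['img'][165:265,260:380],(720,600),interpolation=2)[...,::-1])
E
```

```text
time_s: 30.25
ee_pos: [0.5196, -0.0312, 0.2414]
tcp_rot: [3.14, -0.0, 2.019]
wrist_force: [-2.0, 3.4, 10.5]
width: -0.0001
grasp_force: 4.8
time_s: 30.65
ee_pos: [0.5197, -0.0311, 0.2408]
tcp_rot: [3.138, 0.001, 2.02]
wrist_force: [-4.7, 4.1, 18.6]
width: 0.0002
grasp_force: 8.9
```

View pics/z3c.png

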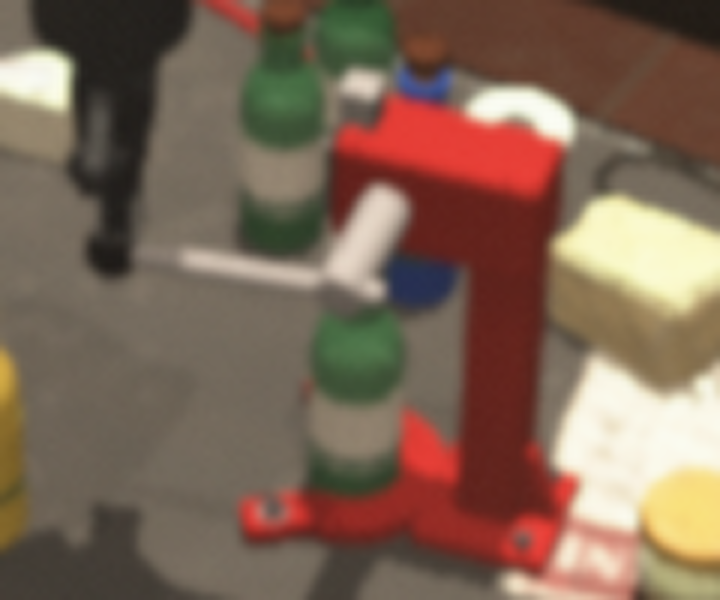

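```bash
python3 -m handwheel '{"offsets":[[0, 0, 0, 0.001, 0], [0, 0, 0, 0, 0], [0, 0, 0, 0, 0]]}'; python3 -m handwheel '{"offsets":[[0, 0, 0, -0.006, 0], [0, 0, 0, -0.01, 0], [0, 0.002, 0, -0.01, 0], [0, 0.002, 0, -0.01, 0], [0, 0.002, 0, -0.01, 0]]}'; python3 -m handwheel '{"offsets":[[0, 0.004, 0, -0.012, 0], [0, 0.004, 0, -0.015, 0], [0, 0.004, 0, -0.02, 0], [0, 0.004, 0, -0.025, 0], [0, 0, 0, -0.03, 0]]}'; python3 -m handwheel '{"offsets":[[0, 0.03, 0, -0.02, 0], [0, 0.04, 0, 0, 0], [0, 0.04, 0, 0, 0], [0, 0.04, 0, 0, 0], [0, 0, 0, 0, 0]]}'; python3 - <<'E'
from h import *
from fit import fit
from scipy.optimize import least_squares
a=cap('scene','f_s');b=cap('top','f_t');fit(['f_s','f_t'],.627,-.103)
P=cloud(a);m=(a['range_z']>0)&(np.hypot(P[...,0]-.527,P[...,1]+.068)<.03)&(P[...,2]>.28)&(P[...,2]<.34);q=P[m];print('knob region',len(q),q.mean(0) if len(q) else '')
A=cv2.resize(a['img'][165:265,260:380],(480,400),interpolation=2);B=cv2.resize(b['img'][150:250,250:330],(320,400),interpolation=2)
cv2.imwrite('pics/f2.png',np.hstack([A,B])[...,::-1]);print(sensors.sense()['ee_pos'])
for t in('t1','f_t'):
    c=dict(np.load('cap_%s.npz'%t));Q=cloud(c)
    for x,y,z0,z1,R in((.783,.043,.15,.18,.03),(.617,-.305,.08,.1,.05),(.485,-.335,.03,.05,.06)):
        k=(c['range_z']>0)&(np.hypot(Q[...,0]-x,Q[...,1]-y)<R)&(Q[...,2]>z0)&(Q[...,2]<z1);print(t,Q[k].mean(0).round(4))
E
```

```text
time_s: 31.05
ee_pos: [0.5197, -0.0311, 0.2406]
tcp_rot: [3.137, 0.002, 2.02]
wrist_force: [-5.6, 3.4, 20.1]
width: -0.0002
grasp_force: 10.3
time_s: 31.55
ee_pos: [0.517, -0.0265, 0.2823]
tcp_rot: [-3.141, 0.0, 2.018]
wrist_force: [1.2, -2.0, 1.5]
width: -0.0
grasp_force: 0.8
time_s: 32.05
ee_pos: [0.5097, -0.011, 0.3845]
tcp_rot: [-3.14, -0.002, 2.02]
wrist_force: [-0.2, 0.9, -0.2]
width: -0.0003
grasp_force: 0.0
time_s: 32.55
ee_pos: [0.4432, 0.1269, 0.4052]
tcp_rot: [3.14, -0.001, 2.025]
wrist_force: [-0.6, 0.2, 0.1]
width: 0.0001
grasp_force: 0.0
f_s 206 [ 0.627  -0.1021] press -0.0015 0.0019
f_t 79 [ 0.6269 -0.1029] press -0.0008 0.0016
knob region 121 [ 0.5245793  -0.07696066  0.31154684]
[0.44483285 0.12408363 0.40439073]
t1 [0.7819 0.0428 0.1603]
t1 [ 0.6225 -0.3068  0.0906]
t1 [ 0.4854 -0.3492  0.0377]
f_t [0.7821 0.0429 0.1609]
f_t [ 0.6225 -0.3068  0.091 ]
f_t [ 0.4855 -0.3492  0.0378]
```

View pics/f2.png

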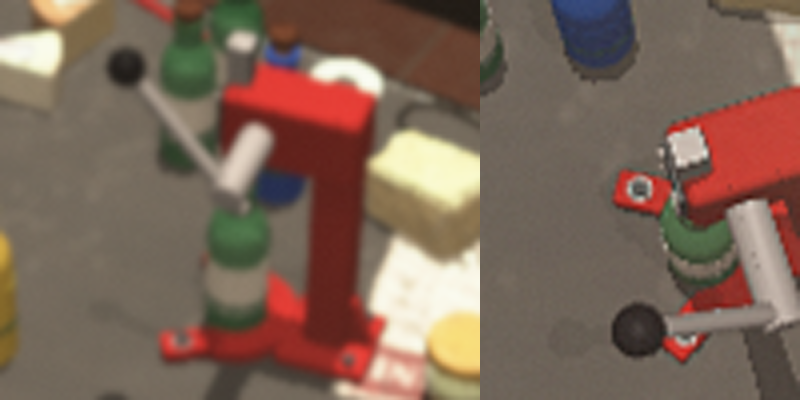

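The lever is back up, and the bottle stands upright in the U with the hand clear. The finished bottle, jar and tin haven't moved, so I'm handing in.

```bash
python3 -c "
from workcell import order
print(order.close_job())"
```

```text
the job is handed in; nothing more can be done
None
```

The job is handed in at about 33 s: the bottle is home in the press foot, the lever went down to its stop and came back up, and the finished bottle, jar and tin stayed put; but the bottle leaned about 3–5° while it was pushed (upright again on release, partly touched by the gripper's knuckles), and the stopper's final depth was not measured.

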